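# Check-weigh a hinge order on an arrested trip balance

## Robot

A 7-joint arm with a two-finger parallel gripper is mounted at the origin on the work surface. World frame = base frame: x ahead of the robot, y to its left, z up, the work surface at z = 0. Lengths are in m, angles in rad, forces in N, time in s.
With the tool pointing down it reaches from about 0.4 to 0.85 m from the base axis. Payload 10.4 kg.
Tool frame: the origin (TCP) lies midway between the tips of the shut fingers; the grasp point (between the pads) lies 19 mm behind it; y points along the fingers, x is the direction in which the jaws open and shut, and the axes are right-handed (so a half turn about y gives the same grasp; the last joint's range is limited). The gripper opens to 87 mm and grips with 3 to 60 N. Pads are 19 mm wide; open, the fingers measure 117 mm over their backs; the gripper's body (75 mm by 190 mm) begins 51 mm behind the grasp point.
Start: joints at [1.267, 0.332, -0.065, 1.46, 0.022, 1.35, -0.088], TCP at [0.173, -0.601, 0.223] pointing down, gripper open.
Joint ranges: [-2.6, 2.6], [-0.5, 2.12], [-1.47, 1.34], [0.16, 2.42], [-1.27, 4.41], [0.06, 2.06], [-2.6, 2.6]. Speed limits (rad/s): [2.22, 2.22, 2.79, 2.79, 3.14, 3.14, 3.14].

## Interface

Orientations are given as a unit quaternion [x, y, z, w].
In Python, from bench import * gives the robot as it stands.
- The arm moves only by the tool jog_arm, never from a script. Its argument "commands" is a list of rows, each an object with "translation": the shift along the world's x, y, z in mm, a list of three; "twist": the turn about the world's z in rad. A call has 1 to 20 rows; each row shifts and turns the commanded pose from where the row before left it; what a row does not reach is not made up. A row lasts 1/10 s, in which the tool goes at most 50 mm and 8.59 degrees, less where a joint would pass 70% of its speed; a pose out of reach is approached as far as the arm can. A call is refused whole if a number of a shift passes 50 or a number of a turn 0.15, either way. A call with a gripper value outside its range is refused whole. "grip" is the closure, from 0 (fully open) to 1 (shut), set as the call begins (left out, the last holds). The fingers move at their own pace and stop on an object; "grip_force" is the grip in N (left out, the last holds). Time passes only in rows, so rows that do not move let the fingers close. It gives the time, the measured TCP pose, the force and the opening at its end, in the units of the state.
- read_state(): the state, without advancing time (a new reading comes with each control period).
- camera(name): name is "scene" or "top"; returns a dict with "img" (400x640x3 uint8, red, green, blue), "fx", "fy", "cx", "cy" (pixels), "cam_to_world" (4x4, takes a point from camera to world coordinates). Camera axes: x right, y down, z forward; pixel columns grow to the right and rows downward; lengths in m; the calibration is good to about 2 mm. A picture is of the moment at which its call begins. There is no depth.
- close_job(): hands the job in, once; it reports no verdict.
The state is a dict: "time": time; "joint_positions": joint angles; "joint_vel": joint speeds; "joint_torque": joint torques, N m; "ee_pos": TCP position; "eef_rot": TCP orientation; "ft_force": force on the tool from outside, world axes, zero at the start; "torque": the same for the moment, N m; "width": finger opening in m.
Only numpy, scipy, OpenCV 4.12 (cv2) and the standard library are available. Lean on these libraries where they do the work, as an engineer would, in place of code of your own. Each camera call takes 0.05 s, during which the arm holds its last target.

## Task

Check-weigh the hinge order against the steel weight that stands on the balance: while the beam is still arrested, lay the screw carton flat in the middle of the empty pan, then the banded pair of hinges flat on top of it, centred and lengthwise along it. Ease the arrest lever at the balance's end right over so that the beam comes down gently on the order's side, and leave it swinging free, hand off, for about two seconds to take the reading. Then ease the lever fully back so that the beam is held level again, with the order still in place and the weight and the other tools left where they are.

Things in the scene. Friction and masses are not known exactly. Their poses are not given: they have to be found in the camera images.
- balance: Two-pan trip balance, fixed: cream-grey enamelled base 310 (y) x 120 (x) mm, 46 mm high; 350 x 150 mm over its pans, 191 mm high at the index plate (36 mm wide) between them; arrest lever at its right end. Origin: centre of its underside on the table; x points away from the robot (to within 0.25 rad), y to the left pan, z up.
- pan_left (a point): Centre of the top face of the left (empty) pan, a flat stainless square plate 150 x 150 x 4 mm without rim, 160 mm above the table, 100 mm left of the balance's middle; axes as the balance's, along its edges. The gap between the pans is 50 mm. The pan stays level; it sinks 8 mm when the beam comes down.
- pan_right (a point): Centre of the top face of the right pan, of the same make, which carries the weight.
- beam (a joint): Tilt of the beam in rad: 0 level (arrested), + when the left pan is down, stops at +-0.08. A light spring centres it when the pans are equally loaded. The complete order is always 70 to 190 g heavier than the weight, so the freed beam goes to +0.08, following the bridge as fast as the lever is moved.
- arrest (a joint): Arrest lever at the right end of the base, rad: 0 arrested (leans 54 deg away from the robot, to the balance's +x), upright at 0.95, 1.9 fully released (leans 54 deg towards the robot, -x); starts at 0 to 0.06. Turns about a level axis along the balance's y. It stays where left; 2 to 4 N at the grip moves it. Its cam lowers (to 1.9) or raises (to 0) the bridge under both beam arms in proportion.
- lever_grip (a point): Point on the axis of the lever's grip, 11 mm from its free end. The grip is a black bar 18 mm in diameter, 34 mm long, level, pointing right (balance's -y), 60 mm from the lever's axis; 65 mm above the table at both ends of the swing, 90 mm upright. The point is 23 mm outside the right pan and at the ends 90 mm below it: a gripper straight down strikes the pan, so lean it out to the right.
- lever_pivot (a point): Point on the lever's axis, abreast of lever_grip along the balance's y, 30 mm above the table; does not move. lever_grip travels on an arc of radius 60 mm about it, in the balance's x-z plane. Axes as the balance's.
- carton_center (a point): Centre of the screw carton, a closed brown cardboard box 112 (x) x 66 (y) x 30 (z) mm, about 0.4 kg, lying flat on the table; z up.
- hinges_center (a point): Centre of the banded pair of stainless hinges: two folded hinges stacked and held by two black rubber bands into one block 100 (x) x 40 (y) x 20 (z) mm, about 0.27 kg, lying flat on the table; z up.
- weight_center (a point): Centre of the check weight on the right pan: steel cylinder 48 mm in diameter with a small knob on top, 63 mm high in all, 0.55 kg; this point is 30 mm above the pan. Leave alone.
- mallet_center (a point): Bystander: white nylon mallet lying flat, 185 mm long, head 72 mm wide and 38 mm in diameter towards its +x; point at mid-length, 19 mm above the table.
- drill_center (a point): Bystander: red hand drill lying flat, 215 mm long (x), gear wheel 76 mm in diameter, up to 70 mm high at the crank grip; point near mid-length, 20 mm above the table.
- square_center (a point): Bystander: small aluminium square, stock 100 mm (y) and blade 120 mm (x), 14 mm thick at the stock, lying flat between the robot and the balance; point between the two, 7 mm above the table.
Things that resemble listed ones, but are neither listed nor needed, are in the scene too. What is shaped like the part that bears hinges_center but blue is not meant.

How it is judged:
By the outcome, as a careful person would: the job done as asked, in the order asked, and still so for the second after the job is handed in, with the robot touching nothing.
It also fails if it takes over 72 s, if anything falls off the work surface, if the arm or the gripper's body presses on something with over 40 N, if the wrist force passes 120 N, or if a joint passes its speed limit or range.

## Working session

There is one attempt and no reset: what is moved stays moved. The work goes in short steps, Python scripts to look and compute and a tool call to move; the robot and the scene stay as the last step left them, time stands still between calls to the robot, and variables do not carry over. Pictures are saved under pics/ and viewed, and the job is handed in when it is done.

Besides the shell and the picture viewer there is one more tool, called after "Request:" by a JSON object that holds its "method" and its "body", one argument or row to a line. jog_arm: Moves the arm, as the interface text tells. Its arguments: {"type":"object","properties":{"commands":{"type":"array"},"grip":{"type":"number"},"grip_force":{"type":"number"}},"required":["commands"]}

```bash
mkdir -p pics; ls; cat > h.py <<'E'
from bench import *
import numpy as np, cv2
def snap(n,fn):
    c=camera(n); cv2.imwrite('pics/'+fn,cv2.cvtColor(c['img'],cv2.COLOR_RGB2BGR)); return c
def ray(c,u,v):
    T=np.array(c['cam_to_world']); d=T[:3,:3]@np.array([(u-c['cx'])/c['fx'],(v-c['cy'])/c['fy'],1]); return T[:3,3],d
def onz(c,u,v,z):
    o,d=ray(c,u,v); return o+d*(z-o[2])/d[2]
def proj(c,p):
    T=np.array(c['cam_to_world']); q=T[:3,:3].T@(np.array(p)-T[:3,3]); return np.array([c['fx']*q[0]/q[2]+c['cx'],c['fy']*q[1]/q[2]+c['cy']])
E
python3 - <<'E'
from h import *
import pickle
for n in('scene','top'):
    c=snap(n,n+'0.png'); pickle.dump(c,open(n+'0.pkl','wb')); print(n,c['fx'],c['cx'],c['cy'],np.round(c['cam_to_world'],3))
print(read_state())
E
```

```text
pics
scene 490.6190778045432 322.91663792983513 205.39476278401182 [[-0.007  0.728 -0.686  1.476]
 [ 1.     0.017  0.008 -0.041]
 [ 0.018 -0.686 -0.728  1.158]
 [ 0.     0.     0.     1.   ]]
top 382.9659402213442 316.4917638710367 203.5574684690438 [[-0.05  -0.973  0.223  0.235]
 [-0.999  0.051 -0.005 -0.045]
 [-0.007 -0.223 -0.975  1.342]
 [ 0.     0.     0.     1.   ]]
{'time': 0.1, 'joint_positions': array([ 1.26740082,  0.33280738, -0.06468506,  1.46086451,  0.02162086,
        1.34991094, -0.08847927]), 'joint_vel': array([-9.36420843e-05,  7.65703276e-04, -1.58619313e-04, -4.29937840e-03,
       -1.76626758e-03,  4.25477290e-04,  9.72290883e-04]), 'joint_torque': array([ 1.75218556e-03, -6.24544430e+01,  2.49717676e-02, -3.90718210e+01,
       -6.13905885e-02,  3.66096839e-02,  6.98479926e-05]), 'ee_pos': array([ 0.17308252, -0.6001878 ,  0.22183086]), 'eef_rot': array([-0.56480443,  0.42548584, -0.42472017,  0.5653057 ]), 'ft_force': array([-0.69545685, -0.34952812, -0.14748475]), 'torque': array([ 0.02453337, -0.0247313 , -0.04982294]), 'width': 0.08733531304139477}
```

View pics/scene0.png

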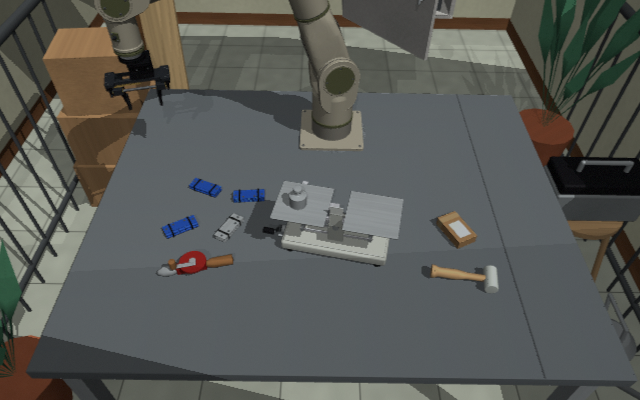

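View pics/top0.png

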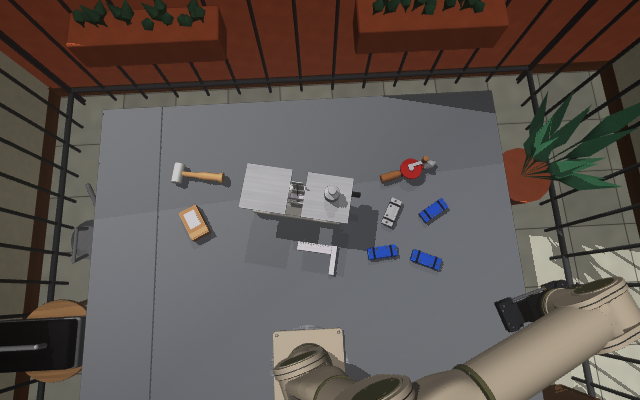

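```bash
python3 - <<'E'
import cv2
a=cv2.imread('pics/scene0.png')[165:285,150:510]; b=cv2.imread('pics/top0.png')[145:285,160:460]
cv2.imwrite('pics/s_crop.png',cv2.resize(a,None,fx=2.2,fy=2.2,interpolation=3)); cv2.imwrite('pics/t_crop.png',cv2.resize(b,None,fx=2.6,fy=2.6,interpolation=3))
E
```

```text
(no output)
```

View pics/s_crop.png

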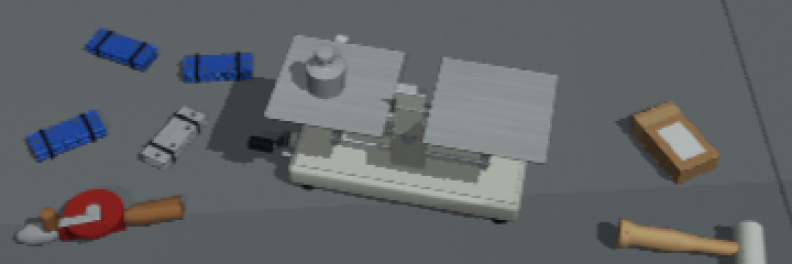

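View pics/t_crop.png

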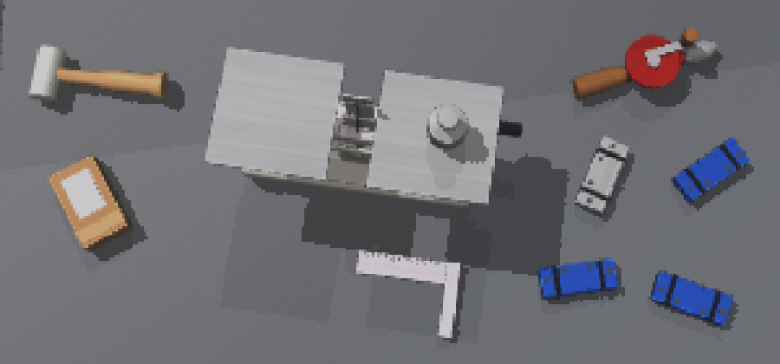

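```bash
python3 - <<'E'
import cv2,numpy as np
def crop(f,u,v,w,h,s=8):
    a=cv2.imread(f)[v:v+h,u:u+w]; a=cv2.resize(a,None,fx=s,fy=s,interpolation=2)
    for k in range(0,w,10): cv2.putText(a,str(u+k),(k*s,10),0,.35,(0,255,255)); cv2.line(a,(k*s,0),(k*s,h*s),(0,120,120),1)
    for k in range(0,h,10): cv2.putText(a,str(v+k),(0,k*s+10),0,.35,(0,255,255)); cv2.line(a,(0,k*s),(w*s,k*s),(0,120,120),1)
    return a
S='pics/scene0.png';T='pics/top0.png'
r1=np.hstack([crop(S,430,205,50,50,7),crop(S,205,205,50,50,7)]);r2=np.hstack([crop(T,170,200,50,45,7),crop(T,370,190,50,45,7)])
a=np.vstack([r1,r2])[:600]; cv2.imwrite('pics/z1.png',a)
r=np.hstack([crop(S,255,215,55,50,7),crop(T,330,170,55,50,7)]);cv2.imwrite('pics/z2.png',r)
E
```

```text
(no output)
```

View pics/z1.png

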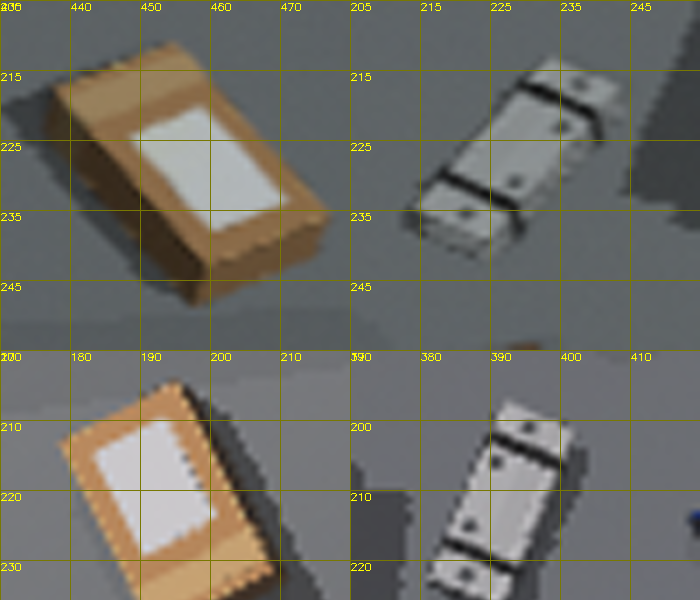

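View pics/z2.png

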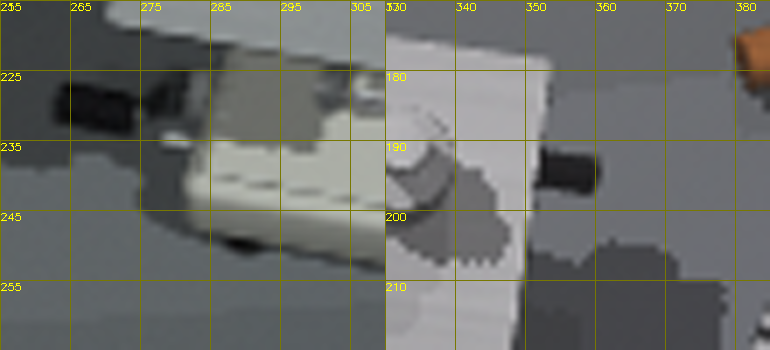

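```bash
cat > m.py <<'E'
from h import *
import pickle
S=pickle.load(open('scene0.pkl','rb'));T=pickle.load(open('top0.pkl','rb'))
def quad(c,u0,v0,u1,v1,f):
    im=c['img'][v0:v1,u0:u1]; hsv=cv2.cvtColor(cv2.resize(im,None,fx=4,fy=4,interpolation=1),cv2.COLOR_RGB2HSV)
    m=f(hsv).astype(np.uint8)*255
    m=cv2.morphologyEx(m,cv2.MORPH_CLOSE,np.ones((17,17)))
    m=cv2.morphologyEx(m,cv2.MORPH_OPEN,np.ones((5,5)))
    cs,_=cv2.findContours(m,0,2); k=cv2.convexHull(max(cs,key=cv2.contourArea))
    q=cv2.approxPolyN(k,4,ensure_convex=True).reshape(-1,2).astype(float)
    cv2.imwrite(f'pics/mask{u0}.png',m)
    return (q+.5)/4-.5+[u0,v0]
def rep(c,q,z,n):
    P=np.array([onz(c,*p,z) for p in q])[:,:2]
    print(n,'px',np.round(q,1).tolist()); print('  pts',np.round(P,4).tolist(),'c',np.round(P.mean(0),4))
    for i in range(4):
        d=P[(i+1)%4]-P[i]; print('   L %.4f ang %.3f'%(np.hypot(*d),np.arctan2(d[1],d[0])))
    return P
if __name__=='__main__':
    print(S['img'][215,380],S['img'][235,420],T['img'][190,260],T['img'][175,232])
    rep(S,quad(S,325,185,415,245,lambda h:(h[...,2]>140)&(h[...,1]<40)),.16,'panL S')
    rep(T,quad(T,230,155,300,225,lambda h:(h[...,2]>150)&(h[...,1]<40)),.16,'panL T')
    rep(T,quad(T,290,165,360,230,lambda h:(h[...,2]>135)&(h[...,1]<40)),.16,'panR T')
    rep(T,quad(T,165,195,225,250,lambda h:(h[...,2]>130)&((h[...,1]>70)|(h[...,2]>190))),.03,'carton T')
    rep(S,quad(S,432,205,482,250,lambda h:(h[...,2]>118)&((h[...,1]>70)|(h[...,2]>165))),.03,'carton S')
    rep(T,quad(T,376,192,412,234,lambda h:h[...,2]>140),.02,'hinge T')
    rep(S,quad(S,208,205,248,246,lambda h:h[...,2]>118),.02,'hinge S')
    g=lambda p:np.array(p)
    rep(S,g([(437.7,217.1),(455,210.7),(476.5,235.3),(459.2,242.5)]),.03,'carton S hand')
E
python3 m.py
```

```text
[141 147 148] [ 94  99 102] [180 179 181] [113 115 118]
panL S px [[402.6, 198.9], [393.6, 260.1], [341.4, 228.4], [351.9, 190.9]]
  pts [[0.5046, 0.1965], [0.7219, 0.1509], [0.6188, 0.0202], [0.476, 0.0532]] c [0.5804 0.1052]
   L 0.2220 ang -0.207
   L 0.1664 ang -2.239
   L 0.1466 ang 2.915
   L 0.1462 ang 1.374
panL T px [[298.1, 169.9], [284.1, 213.6], [237.1, 210.4], [246.9, 162.6]]
  pts [[0.6206, 0.0026], [0.4787, 0.0524], [0.4969, 0.2004], [0.654, 0.168]] c [0.5626 0.1059]
   L 0.1503 ang 2.804
   L 0.1491 ang 1.449
   L 0.1604 ang -0.203
   L 0.1688 ang -1.770
panR T px [[353.6, 177.9], [347.1, 222.9], [289.6, 218.9], [307.6, 171.1]]
  pts [[0.5843, -0.1745], [0.439, -0.1437], [0.461, 0.0357], [0.6148, -0.0279]] c [ 0.5248 -0.0776]
   L 0.1485 ang 2.932
   L 0.1807 ang 1.449
   L 0.1663 ang -0.392
   L 0.1498 ang -1.776
carton T px [[208.9, 230.9], [191.4, 240.4], [177.9, 212.6], [194.9, 203.6]]
  pts [[0.4581, 0.3256], [0.4281, 0.3856], [0.5284, 0.4351], [0.5577, 0.3762]] c [0.4931 0.3806]
   L 0.0670 ang 2.035
   L 0.1119 ang 0.459
   L 0.0659 ang -1.109
   L 0.1117 ang -
[... 374 characters left out ...]
.4446, -0.3079], [0.4607, -0.2717], [0.5494, -0.3195]] c [ 0.4967 -0.3129]
   L 0.0982 ang 2.670
   L 0.0396 ang 1.153
   L 0.1007 ang -0.495
   L 0.0372 ang -2.053
hinge S px [[243.4, 216.6], [227.4, 240.6], [213.6, 234.4], [233.1, 212.6]]
  pts [[0.4574, -0.275], [0.5541, -0.3111], [0.5309, -0.3556], [0.4413, -0.309]] c [ 0.4959 -0.3127]
   L 0.1033 ang -0.357
   L 0.0502 ang -2.052
   L 0.1010 ang 2.662
   L 0.0375 ang 1.129
carton S hand px [[437.7, 217.1], [455.0, 210.7], [476.5, 235.3], [459.2, 242.5]]
  pts [[0.4545, 0.3287], [0.4261, 0.3876], [0.5256, 0.4347], [0.5547, 0.3772]] c [0.4902 0.382 ]
   L 0.0654 ang 2.020
   L 0.1102 ang 0.442
   L 0.0644 ang -1.104
   L 0.1113 ang -2.691
```

```bash
python3 - <<'E'
import cv2,numpy as np
def crop(f,u,v,w,h,s=6):
    a=cv2.imread(f)[v:v+h,u:u+w]; a=cv2.resize(a,None,fx=s,fy=s,interpolation=0)
    for k in range(0,w,10): cv2.putText(a,str(u+k),(k*s,10),0,.35,(0,255,255)); cv2.line(a,(k*s,0),(k*s,h*s),(0,120,120),1)
    for k in range(0,h,10): cv2.putText(a,str(v+k),(0,k*s+10),0,.35,(0,255,255)); cv2.line(a,(0,k*s),(w*s,k*s),(0,120,120),1)
    return a
cv2.imwrite('pics/z3.png',crop('pics/top0.png',232,155,130,72)); cv2.imwrite('pics/z4.png',crop('pics/scene0.png',255,178,130,90)); cv2.imwrite('pics/z5.png',crop('pics/scene0.png',330,178,90,90))
E
```

```text
(no output)
```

View pics/z3.png

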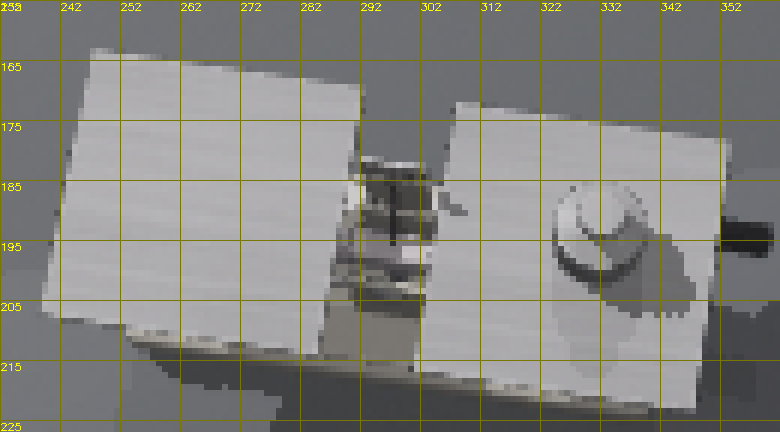

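View pics/z4.png

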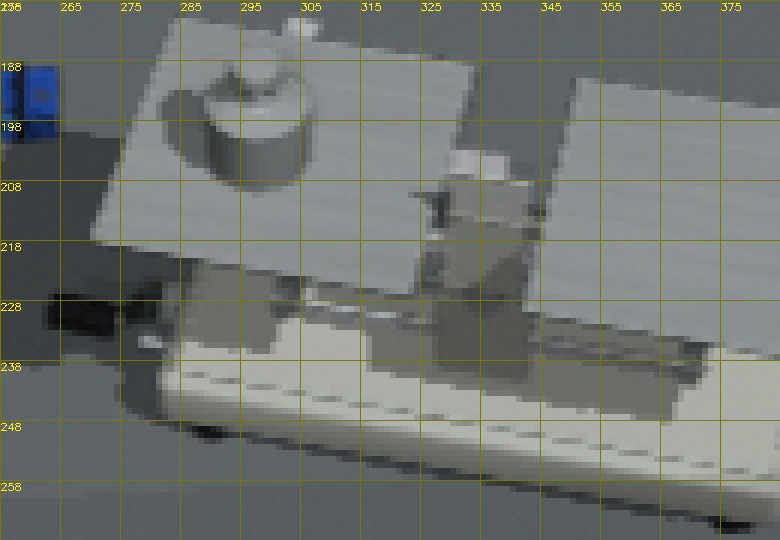

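View pics/z5.png

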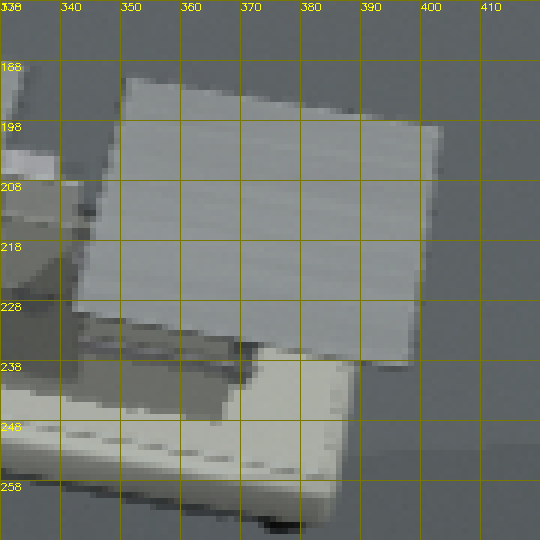

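```bash
cat > fit.py <<'E'
from m import *
from scipy.optimize import least_squares
def px(o,a): return np.array(a)/6+np.array(o)-.5
obs=[(T,px((232,155),[(91,48),(361,87),(319,355),(42,315)]),100),(T,px((232,155),[(456,101),(731,139),(694,411),(414,371)]),-100),
(S,px((255,178),[(413,293),(92,243),(177,17),(475,67)]),-100),(S,px((330,178),[(408,366),(72,310),(125,78),(443,127)]),100)]
L=np.array([(75,75),(75,-75),(-75,-75),(-75,75)])/1000
def w(p,x,y,z):
    c,s=np.cos(p[2]),np.sin(p[2]); return np.array([p[0]+c*x-s*y,p[1]+s*x+c*y,z])
def res(p,o=obs): return np.concatenate([proj(c,w(p,l[0],l[1]+yc/1000,.16))-q for c,qs,yc in o for l,q in zip(L,qs)])
if __name__=='__main__':
    for o in(obs,obs[:2],obs[2:]):
        r=least_squares(res,[.55,0,-.2],args=(o,)); print(np.round(r.x,4),'rms px',np.sqrt(np.mean(r.fun**2)))
    r=least_squares(res,[.55,0,-.2]).x; p=r
    print(np.round(res(p).reshape(-1,2),1).tolist())
    print('panL',w(p,0,.1,.16)); 
    th=.95
    for a in(0,.03,.06): 
        g=w(p,.06*np.sin(.9425-a),-.198,.03+.06*np.cos(.9425-a)); print('grip',a,np.round(g,4),proj(T,g).round(1),proj(S,g).round(1))
    e=w(p,.0485,-.209,.065); print('end',e,proj(T,e),proj(S,e))
E
python3 fit.py
```

```text
[ 0.5454  0.0114 -0.1953] rms px 0.39322157540367425
[ 0.5463  0.0119 -0.1979] rms px 0.28245498231465194
[ 0.5443  0.0112 -0.1928] rms px 0.3422392510880316
[[0.1, 0.4], [0.6, 0.2], [0.1, 0.6], [-0.5, 0.6], [0.1, -0.0], [0.4, -0.0], [0.6, 0.2], [-0.1, 0.1], [0.2, 0.4], [-0.3, -0.3], [-0.4, 0.1], [0.2, -0.3], [0.4, 0.7], [0.3, 0.6], [0.6, 0.5], [-0.3, 0.5]]
panL [0.56483299 0.1095435  0.16      ]
grip 0 [ 0.5546 -0.1922  0.0653] [357.  193.8] [266.4 231.6]
grip 0.03 [ 0.5536 -0.192   0.0667] [357. 194.] [266.5 231. ]
grip 0.06 [ 0.5524 -0.1918  0.0681] [357.  194.3] [266.5 230.4]
end [ 0.55243311 -0.20299369  0.065     ] [360.12878805 194.31914515] [262.7609243  231.00460469]
```

Request:
{"method": "jog_arm", "body": {
  "commands": [
    {"translation": [31,31,10],"twist": 0},
    {"translation": [31,31,10],"twist": 0},
    {"translation": [31,31,10],"twist": 0},
    {"translation": [31,31,10],"twist": 0},
    {"translation": [31,31,10],"twist": 0},
    {"translation": [31,31,10],"twist": 0},
    {"translation": [31,31,10],"twist": 0},
    {"translation": [31,31,10],"twist": 0},
    {"translation": [5,44,0],"twist": 0},
    {"translation": [5,44,0],"twist": 0},
    {"translation": [5,44,0],"twist": 0},
    {"translation": [5,44,0],"twist": 0},
    {"translation": [5,44,0],"twist": 0},
    {"translation": [5,44,0],"twist": 0},
    {"translation": [5,44,0],"twist": 0},
    {"translation": [5,44,0],"twist": 0},
    {"translation": [0,0,0],"twist": 0.09},
    {"translation": [0,0,0],"twist": 0.09}
  ],
  "grip": 0,
  "grip_force": 20
}}

```text
time: 1.9
ee_pos: [0.461, 0.001, 0.3024]
eef_rot: [0.602, -0.371, 0.371, -0.602]
ft_force: [0.4, -1.4, 0.2]
width: 0.0871
```

Request:
{"method": "jog_arm", "body": {
  "commands": [
    {"translation": [4,47,0],"twist": 0},
    {"translation": [4,47,0],"twist": 0},
    {"translation": [4,47,0],"twist": 0},
    {"translation": [4,47,0],"twist": 0},
    {"translation": [4,48,0],"twist": 0},
    {"translation": [4,48,0],"twist": 0},
    {"translation": [4,48,0],"twist": 0},
    {"translation": [3,48,0],"twist": 0},
    {"translation": [0,0,-42],"twist": 0},
    {"translation": [0,0,-42],"twist": 0},
    {"translation": [0,0,-42],"twist": 0},
    {"translation": [0,0,-42],"twist": 0},
    {"translation": [0,0,-42],"twist": 0},
    {"translation": [0,0,0],"twist": 0}
  ]
}}

```text
time: 3.3
ee_pos: [0.4897, 0.3766, 0.0868]
eef_rot: [0.604, -0.374, 0.371, -0.598]
ft_force: [-0.6, -0.7, 0.3]
width: 0.0869
```

```bash
python3 - <<'E'
from h import *
import cv2
c=snap('scene','a.png'); d=snap('top','b.png')
s=read_state(); print(s['joint_positions'].round(2),s['ee_pos'],s['eef_rot'])
a=cv2.imread('pics/a.png')[165:265,400:510]; b=cv2.imread('pics/b.png')[185:285,150:260]
cv2.imwrite('pics/ab.png',np.hstack([cv2.resize(x,None,fx=3.6,fy=3.6,interpolation=2) for x in(a,b)]))
E
```

```text
[-0.11  0.57 -0.84  1.58  0.44  1.19 -2.14] [0.49208975 0.37958189 0.09319943] [ 0.60121123 -0.37281114  0.37232259 -0.60077684]
```

View pics/ab.png

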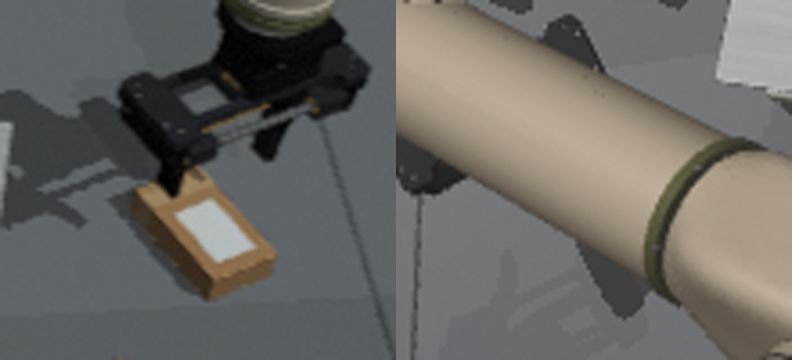

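Request:
{"method": "jog_arm", "body": {
  "commands": [
    {"translation": [0,1,-30],"twist": 0},
    {"translation": [0,0,-30],"twist": 0},
    {"translation": [0,0,-18],"twist": 0},
    {"translation": [0,0,-8],"twist": 0},
    {"translation": [0,0,0],"twist": 0},
    {"translation": [0,0,0],"twist": 0}
  ]
}}

```text
time: 4.0
ee_pos: [0.4929, 0.3813, 0.0082]
eef_rot: [-0.6, 0.372, -0.373, 0.602]
ft_force: [0.1, 0.5, 0.7]
width: 0.0869
```

Request:
{"method": "jog_arm", "body": {
  "commands": [
    {"translation": [0,0,0],"twist": 0},
    {"translation": [0,0,0],"twist": 0},
    {"translation": [0,0,0],"twist": 0},
    {"translation": [0,0,0],"twist": 0},
    {"translation": [0,0,0],"twist": 0},
    {"translation": [0,0,0],"twist": 0}
  ],
  "grip": 0.6,
  "grip_force": 20
}}

```text
time: 4.6
ee_pos: [0.4925, 0.3804, 0.007]
eef_rot: [-0.601, 0.372, -0.373, 0.601]
ft_force: [-1.5, -2.1, 5.9]
width: 0.0657
```

Request:
{"method": "jog_arm", "body": {
  "commands": [
    {"translation": [0,0,20],"twist": 0},
    {"translation": [0,0,45],"twist": 0},
    {"translation": [0,0,45],"twist": 0},
    {"translation": [0,0,45],"twist": 0},
    {"translation": [0,0,45],"twist": 0},
    {"translation": [0,0,33],"twist": 0},
    {"translation": [8,-30,0],"twist": -0.08},
    {"translation": [8,-30,0],"twist": -0.08},
    {"translation": [8,-30,0],"twist": -0.08},
    {"translation": [8,-30,0],"twist": -0.08},
    {"translation": [8,-30,0],"twist": -0.08},
    {"translation": [8,-30,0],"twist": -0.08},
    {"translation": [8,-30,0],"twist": -0.08},
    {"translation": [8,-30,0],"twist": -0.08},
    {"translation": [8,-31,0],"twist": -0.015},
    {"translation": [0,0,0],"twist": 0},
    {"translation": [0,0,0],"twist": 0}
  ]
}}

```text
time: 6.3
ee_pos: [0.5639, 0.1088, 0.2387]
eef_rot: [-0.449, 0.547, -0.546, 0.448]
ft_force: [0.2, 0.1, -4.2]
width: 0.0658
```

```bash
cat > st.py <<'E'
from h import *
from scipy.spatial.transform import Rotation as R
s=read_state(); M=R.from_quat(s['eef_rot']).as_matrix()
print(s['time'],'p',s['ee_pos'].round(4),'jaw',np.arctan2(M[1,0],M[0,0]).round(4),'app',M[:,1].round(3),'j',s['joint_positions'].round(2),'f',s['ft_force'].round(1),'w',s['width'].round(4))
E
python3 st.py; python3 - <<'E'
from h import *
snap('scene','c.png')
a=cv2.imread('pics/c.png')[110:270,230:430];cv2.imwrite('pics/c2.png',cv2.resize(a,None,fx=3.6,fy=3.6,interpolation=2))
E
```

```text
Traceback (most recent call last):
  File "st.py", line 4, in <module>
    print(s['time'],'p',s['ee_pos'].round(4),'jaw',np.arctan2(M[1,0],M[0,0]).round(4),'app',M[:,1].round(3),'j',s['joint_positions'].round(2),'f',s['ft_force'].round(1),'w',s['width'].round(4))
                                                                                                                                                                             ^^^^^^^^^^^^^^^^
AttributeError: 'float' object has no attribute 'round'
```

View pics/c2.png

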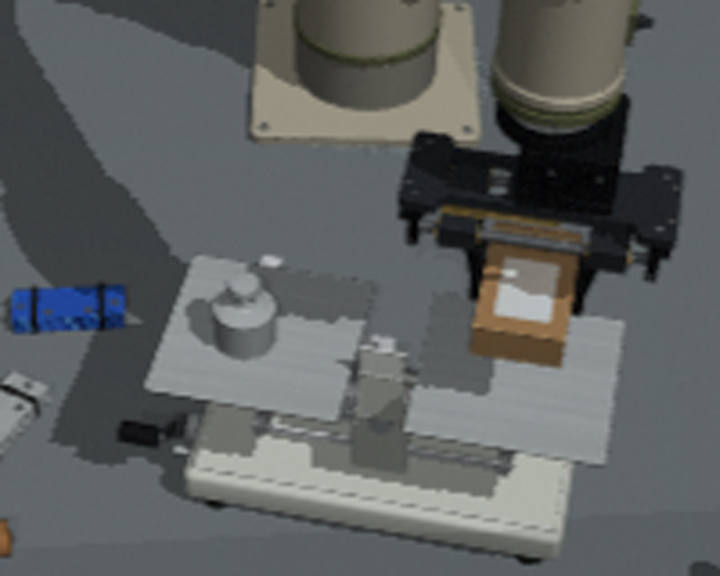

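```bash
sed -i "s/s\['width'\].round(4)/s['width']/" st.py; python3 st.py
```

```text
6.35 p [0.5637 0.1101 0.239 ] jaw -1.7643 app [-0.001  0.    -1.   ] j [ 0.32  0.29 -0.71  1.54  0.19  1.38 -2.18] f [ 0.2  1.2 -3.9] w 0.0660810184598581
```

Request:
{"method": "jog_arm", "body": {
  "commands": [
    {"translation": [1,1,-25],"twist": 0},
    {"translation": [0,0,-20],"twist": 0},
    {"translation": [0,0,-12],"twist": 0},
    {"translation": [0,0,-6],"twist": 0},
    {"translation": [0,0,-3],"twist": 0},
    {"translation": [0,0,-2],"twist": 0},
    {"translation": [0,0,0],"twist": 0}
  ]
}}

```text
time: 7.05
ee_pos: [0.5655, 0.1106, 0.172]
eef_rot: [0.449, -0.546, 0.546, -0.449]
ft_force: [-0.1, -0.1, -4.6]
width: 0.0657
```

```bash
python3 st.py
```

```text
7.05 p [0.5655 0.1106 0.172 ] jaw -1.7649 app [ 0.001  0.    -1.   ] j [ 0.31  0.34 -0.7   1.63  0.23  1.25 -2.2 ] f [-0.1 -0.1 -4.6] w 0.06568732476031852
```

Request:
{"method": "jog_arm", "body": {
  "commands": [
    {"translation": [-1,-1,-2],"twist": 0},
    {"translation": [0,0,-1],"twist": 0},
    {"translation": [0,0,-1],"twist": 0},
    {"translation": [0,0,0],"twist": 0},
    {"translation": [0,0,0],"twist": 0}
  ]
}}

```text
time: 7.55
ee_pos: [0.5643, 0.1093, 0.1678]
eef_rot: [0.449, -0.546, 0.546, -0.449]
ft_force: [-1.0, -0.5, -0.7]
width: 0.0659
```

Request:
{"method": "jog_arm", "body": {
  "commands": [
    {"translation": [0,0,0],"twist": 0},
    {"translation": [0,0,0],"twist": 0},
    {"translation": [0,0,0],"twist": 0},
    {"translation": [0,0,0],"twist": 0},
    {"translation": [0,0,10],"twist": 0},
    {"translation": [0,0,30],"twist": 0},
    {"translation": [0,0,40],"twist": 0},
    {"translation": [0,0,50],"twist": 0},
    {"translation": [0,0,20],"twist": 0},
    {"translation": [0,0,0],"twist": 0}
  ],
  "grip": 0
}}

```text
time: 8.55
ee_pos: [0.5654, 0.1103, 0.3221]
eef_rot: [0.447, -0.545, 0.547, -0.451]
ft_force: [0.2, 0.7, -0.0]
width: 0.0869
```

```bash
python3 st.py; python3 - <<'E'
from h import *
snap('scene','d.png')
a=cv2.imread('pics/d.png')[150:270,250:420];cv2.imwrite('pics/d2.png',cv2.resize(a,None,fx=4.5,fy=4.5,interpolation=2))
E
```

```text
8.55 p [0.5654 0.1103 0.3221] jaw -1.7648 app [ 0.006  0.001 -1.   ] j [ 0.31  0.26 -0.72  1.4   0.17  1.54 -2.16] f [ 0.2  0.7 -0. ] w 0.08692761302846037
```

View pics/d2.png

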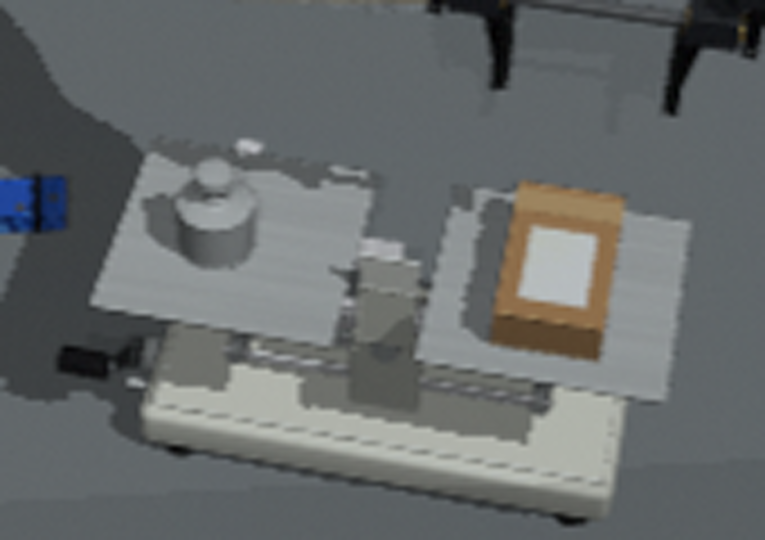

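Request:
{"method": "jog_arm", "body": {
  "commands": [
    {"translation": [-7,-42,0],"twist": -0.03},
    {"translation": [-7,-42,0],"twist": -0.03},
    {"translation": [-7,-42,0],"twist": -0.03},
    {"translation": [-7,-42,0],"twist": -0.03},
    {"translation": [-7,-42,0],"twist": -0.03},
    {"translation": [-7,-42,0],"twist": -0.03},
    {"translation": [-7,-42,0],"twist": -0.03},
    {"translation": [-7,-42,0],"twist": -0.03},
    {"translation": [-7,-43,0],"twist": -0.03},
    {"translation": [-6,-43,0],"twist": -0.02},
    {"translation": [0,0,-44],"twist": 0},
    {"translation": [0,0,-44],"twist": 0},
    {"translation": [0,0,-44],"twist": 0},
    {"translation": [0,0,-44],"twist": 0},
    {"translation": [0,0,-44],"twist": 0},
    {"translation": [0,0,0],"twist": 0},
    {"translation": [0,0,0],"twist": 0}
  ],
  "grip": 0.3
}}

```text
time: 10.3
ee_pos: [0.4949, -0.3123, 0.0978]
eef_rot: [-0.366, 0.606, -0.605, 0.365]
ft_force: [-0.5, 0.3, 0.3]
width: 0.0607
```

```bash
python3 st.py; python3 - <<'E'
from h import *
snap('scene','e.png');snap('top','f.png')
a=cv2.imread('pics/e.png')[130:280,150:300];b=cv2.imread('pics/f.png')[150:300,350:500];cv2.imwrite('pics/e2.png',np.hstack([cv2.resize(a,None,fx=2.6,fy=2.6,interpolation=2) for a in(a,b)]))
E
```

```text
10.3 p [ 0.4949 -0.3123  0.0978] jaw -2.0549 app [-0.001  0.001 -1.   ] j [ 0.82  0.38 -0.4   1.7   0.16  1.1  -1.69] f [-0.5  0.3  0.3] w 0.06071411094954656
```

View pics/e2.png

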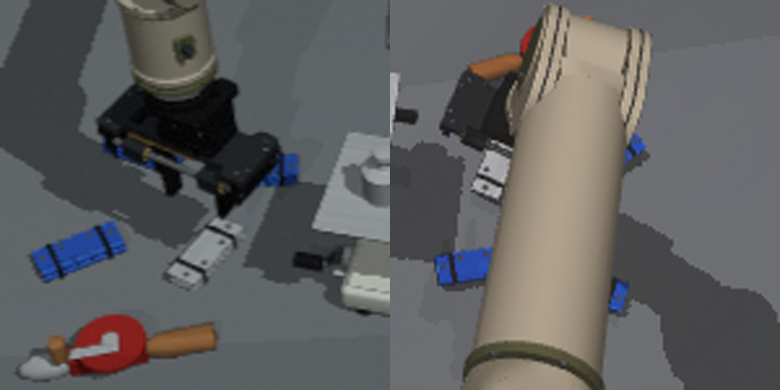

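Request:
{"method": "jog_arm", "body": {
  "commands": [
    {"translation": [1,0,-35],"twist": 0},
    {"translation": [0,0,-30],"twist": 0},
    {"translation": [0,0,-18],"twist": 0},
    {"translation": [0,0,-9],"twist": 0},
    {"translation": [0,0,0],"twist": 0},
    {"translation": [0,0,0],"twist": 0}
  ]
}}

```text
time: 11.0
ee_pos: [0.4974, -0.3132, 0.0074]
eef_rot: [0.365, -0.604, 0.606, -0.366]
ft_force: [-0.3, -0.7, -0.0]
width: 0.0608
```

Request:
{"method": "jog_arm", "body": {
  "commands": [
    {"translation": [0,0,0],"twist": 0},
    {"translation": [0,0,0],"twist": 0},
    {"translation": [0,0,0],"twist": 0},
    {"translation": [0,0,0],"twist": 0},
    {"translation": [0,0,0],"twist": 0}
  ],
  "grip": 0.8,
  "grip_force": 20
}}

```text
time: 11.5
ee_pos: [0.4963, -0.3132, 0.0062]
eef_rot: [0.366, -0.605, 0.606, -0.365]
ft_force: [-1.9, -1.4, 6.3]
width: 0.0396
```

```bash
python3 st.py
```

```text
11.5 p [ 0.4963 -0.3132  0.0062] jaw -2.0554 app [ 0.    -0.001 -1.   ] j [ 0.79  0.49 -0.38  1.76  0.22  0.93 -1.73] f [-1.9 -1.4  6.3] w 0.03959277512534286
```

Request:
{"method": "jog_arm", "body": {
  "commands": [
    {"translation": [0,0,19],"twist": 0},
    {"translation": [0,0,45],"twist": 0},
    {"translation": [0,0,50],"twist": 0},
    {"translation": [0,0,50],"twist": 0},
    {"translation": [0,0,50],"twist": 0},
    {"translation": [0,0,50],"twist": 0},
    {"translation": [0,0,50],"twist": 0},
    {"translation": [7,42,0],"twist": 0.03},
    {"translation": [7,42,0],"twist": 0.03},
    {"translation": [7,42,0],"twist": 0.03},
    {"translation": [7,42,0],"twist": 0.03},
    {"translation": [7,42,0],"twist": 0.03},
    {"translation": [7,42,0],"twist": 0.03},
    {"translation": [7,42,0],"twist": 0.03},
    {"translation": [7,42,0],"twist": 0.03},
    {"translation": [6,43,0],"twist": 0.03},
    {"translation": [6,43,0],"twist": 0.02},
    {"translation": [0,0,-45],"twist": 0},
    {"translation": [0,0,-35],"twist": 0},
    {"translation": [0,0,0],"twist": 0}
  ]
}}

```text
time: 13.5
ee_pos: [0.5614, 0.1088, 0.2344]
eef_rot: [-0.452, 0.548, -0.544, 0.447]
ft_force: [-0.3, -1.8, -2.6]
width: 0.0395
```

Request:
{"method": "jog_arm", "body": {
  "commands": [
    {"translation": [0,0,0],"twist": 0}
  ]
}}

```text
time: 13.6
ee_pos: [0.5641, 0.1094, 0.2401]
eef_rot: [-0.449, 0.546, -0.546, 0.449]
ft_force: [-0.1, 0.1, -1.2]
width: 0.0395
```

```bash
python3 st.py; python3 - <<'E'
from h import *
snap('scene','g.png')
a=cv2.imread('pics/g.png')[130:260,300:430];cv2.imwrite('pics/g2.png',cv2.resize(a,None,fx=4,fy=4,interpolation=2))
E
```

```text
13.6 p [0.5641 0.1094 0.2401] jaw -1.7651 app [-0.001  0.    -1.   ] j [ 0.33  0.29 -0.72  1.54  0.19  1.38 -2.18] f [-0.1  0.1 -1.2] w 0.03952125610767679
```

View pics/g2.png

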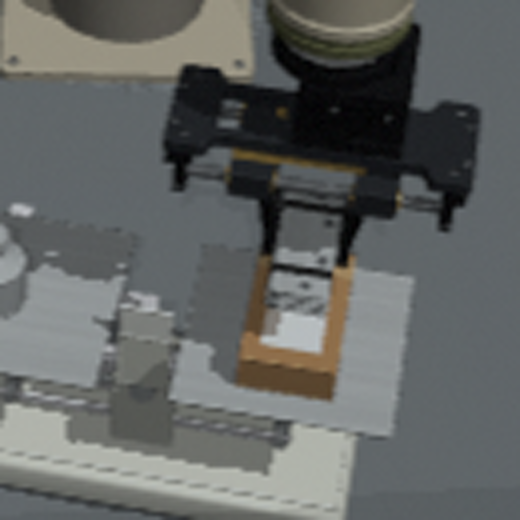

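Request:
{"method": "jog_arm", "body": {
  "commands": [
    {"translation": [0,0,-18],"twist": 0},
    {"translation": [0,0,-12],"twist": 0},
    {"translation": [0,0,-7],"twist": 0},
    {"translation": [0,0,-4],"twist": 0},
    {"translation": [0,0,-1],"twist": 0},
    {"translation": [0,0,-1],"twist": 0},
    {"translation": [0,0,0],"twist": 0},
    {"translation": [0,0,0],"twist": 0}
  ]
}}

```text
time: 14.45
ee_pos: [0.5644, 0.1095, 0.1969]
eef_rot: [0.449, -0.546, 0.546, -0.449]
ft_force: [-0.2, -0.0, -2.3]
width: 0.0399
```

```bash
python3 st.py
```

```text
14.45 p [0.5644 0.1095 0.1969] jaw -1.765 app [ 0.001 -0.    -1.   ] j [ 0.32  0.32 -0.72  1.6   0.21  1.3  -2.19] f [-0.2 -0.  -2.3] w 0.03989695850803668
```

Request:
{"method": "jog_arm", "body": {
  "commands": [
    {"translation": [0,0,-1],"twist": 0},
    {"translation": [0,0,0],"twist": 0},
    {"translation": [0,0,0],"twist": 0}
  ]
}}

```text
time: 14.75
ee_pos: [0.5644, 0.1096, 0.1958]
eef_rot: [0.449, -0.546, 0.546, -0.449]
ft_force: [0.3, 0.0, -0.2]
width: 0.0398
```

Request:
{"method": "jog_arm", "body": {
  "commands": [
    {"translation": [0,0,0],"twist": 0},
    {"translation": [0,0,0],"twist": 0},
    {"translation": [0,0,0],"twist": 0},
    {"translation": [0,0,0],"twist": 0},
    {"translation": [0,0,8],"twist": 0},
    {"translation": [0,0,20],"twist": 0},
    {"translation": [0,0,35],"twist": 0},
    {"translation": [0,0,50],"twist": 0},
    {"translation": [0,0,40],"twist": 0},
    {"translation": [0,0,0],"twist": 0}
  ],
  "grip": 0.3
}}

```text
time: 15.75
ee_pos: [0.5657, 0.1106, 0.3552]
eef_rot: [0.446, -0.545, 0.548, -0.452]
ft_force: [0.9, 0.2, 0.1]
width: 0.0605
```

```bash
python3 st.py; python3 - <<'E'
from h import *
snap('scene','i.png')
a=cv2.imread('pics/i.png')[150:270,250:420];cv2.imwrite('pics/i2.png',cv2.resize(a,None,fx=4.5,fy=4.5,interpolation=2))
E
```

```text
15.75 p [0.5657 0.1106 0.3552] jaw -1.7647 app [ 0.009  0.002 -1.   ] j [ 0.31  0.26 -0.73  1.34  0.17  1.6  -2.16] f [0.9 0.2 0.1] w 0.06050013237866011
```

View pics/i2.png

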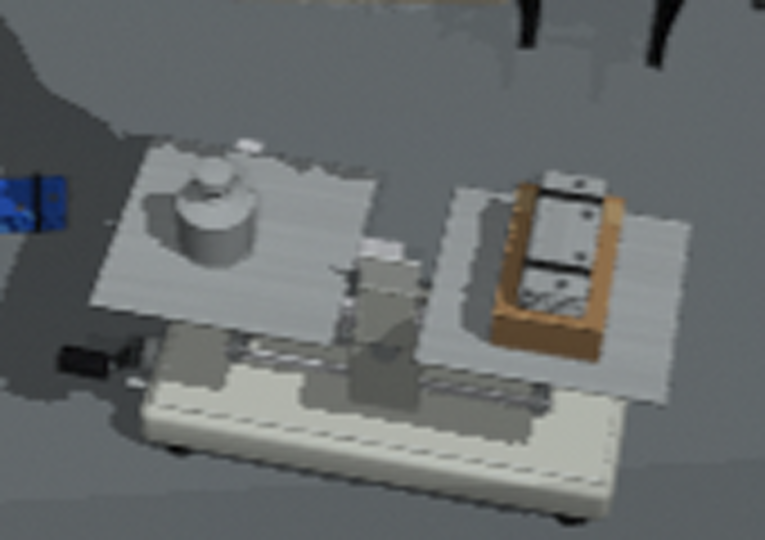

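```bash
python3 - <<'E'
from fit import *
p=[.5454,.0114,-.195]
def q(n,pts,z):
    P=np.array([onz(S,250+x/4.5-.4,150+y/4.5-.4,z) for x,y in pts])[:,:2]; m=P.mean(0)-p[:2]
    c,s=np.cos(p[2]),np.sin(p[2]); print(n,P.round(4).tolist(),'bal',(c*m[0]+s*m[1]).round(4),(-s*m[0]+c*m[1]).round(4))
q('hinge',[(545,170),(607,180),(585,318),(520,305)],.21)
q('carton',[(517,182),(625,197),(600,330),(492,315)],.19)
for z,l,cy,hx,hy in((.19,'carton',.1,.056,.033),(.21,'hinge',.1,.05,.02)):
    print(l,[((proj(S,w(p,a*hx,cy+b*hy,z))-[250,150]+.4)*4.5).round(0).tolist() for a,b in((-1,-1),(-1,1),(1,1),(1,-1))])
E
```

```text
hinge [[0.5112, 0.1009], [0.519, 0.1383], [0.6319, 0.1167], [0.6228, 0.0798]] bal 0.0064 0.1007
carton [[0.5019, 0.0858], [0.5134, 0.1521], [0.6233, 0.1282], [0.613, 0.0654]] bal -0.0015 0.0981
carton [[521.0, 184.0], [626.0, 200.0], [605.0, 334.0], [493.0, 315.0]]
hinge [[543.0, 171.0], [608.0, 181.0], [588.0, 300.0], [520.0, 289.0]]
```

Request:
{"method": "jog_arm", "body": {
  "commands": [
    {"translation": [-2,-23,0],"twist": 0.1},
    {"translation": [-2,-23,0],"twist": 0.1},
    {"translation": [-2,-23,0],"twist": 0.1},
    {"translation": [-2,-23,0],"twist": 0.1},
    {"translation": [-2,-23,0],"twist": 0.1},
    {"translation": [-2,-23,0],"twist": 0.1},
    {"translation": [-2,-23,0],"twist": 0.1},
    {"translation": [-2,-23,0],"twist": 0.1},
    {"translation": [-2,-23,0],"twist": 0.1},
    {"translation": [-2,-23,0],"twist": 0.1},
    {"translation": [-1,-23,0],"twist": 0.1},
    {"translation": [-1,-23,0],"twist": 0.1},
    {"translation": [-1,-23,0],"twist": 0.1},
    {"translation": [-1,-23,0],"twist": 0.1},
    {"translation": [-1,-23,0],"twist": 0.1},
    {"translation": [0,-18,0],"twist": 0.07},
    {"translation": [0,0,0],"twist": 0},
    {"translation": [0,0,0],"twist": 0}
  ],
  "grip": 1,
  "grip_force": 20
}}

```text
time: 17.6
ee_pos: [0.5391, -0.253, 0.3479]
eef_rot: [-0.703, 0.07, -0.069, 0.704]
ft_force: [-0.0, 0.1, 0.4]
width: 0.0005
```

```bash
cat >> st.py <<'E'
p=[.5454,.0114,-.195]; m=s['ee_pos'][:2]-p[:2]; c,n=np.cos(p[2]),np.sin(p[2]); print('balance xy',(c*m[0]+n*m[1]).round(4),(-n*m[0]+c*m[1]).round(4))
f=s['ft_force']; print('f bal',(c*f[0]+n*f[1]).round(1),(-n*f[0]+c*f[1]).round(1))
E
python3 st.py
```

```text
17.6 p [ 0.5391 -0.253   0.3479] jaw -0.1967 app [-0.001  0.001 -1.   ] j [ 0.89  0.31 -0.69  1.29  0.19  1.61  0.03] f [-0.   0.1  0.4] w 0.0004624986703098155
balance xy 0.045 -0.2606
f bal -0.0 0.1
```

Request:
{"method": "jog_arm", "body": {
  "commands": [
    {"translation": [0,0,-46],"twist": 0},
    {"translation": [0,0,-46],"twist": 0},
    {"translation": [0,0,-46],"twist": 0},
    {"translation": [0,0,-46],"twist": 0},
    {"translation": [0,0,-46],"twist": 0},
    {"translation": [0,0,-36],"twist": 0},
    {"translation": [0,0,-22],"twist": 0},
    {"translation": [1,0,0],"twist": 0},
    {"translation": [0,0,0],"twist": 0}
  ]
}}

```text
time: 18.5
ee_pos: [0.5409, -0.2525, 0.0615]
eef_rot: [-0.704, 0.068, -0.069, 0.704]
ft_force: [0.2, -0.4, -0.3]
width: 0.0003
```

```bash
python3 st.py; python3 - <<'E'
from h import *
snap('scene','j.png');snap('top','k.png')
a=cv2.imread('pics/j.png')[130:280,200:350];b=cv2.imread('pics/k.png')[130:280,290:440];cv2.imwrite('pics/j2.png',np.hstack([cv2.resize(a,None,fx=2.6,fy=2.6,interpolation=2) for a in(a,b)]))
E
```

```text
18.5 p [ 0.5409 -0.2525  0.0615] jaw -0.1944 app [ 0.001  0.    -1.   ] j [ 0.87  0.49 -0.64  1.69  0.33  1.07 -0.07] f [ 0.2 -0.4 -0.3] w 0.00026868813124720587
balance xy 0.0467 -0.2597
f bal 0.3 -0.3
```

View pics/j2.png

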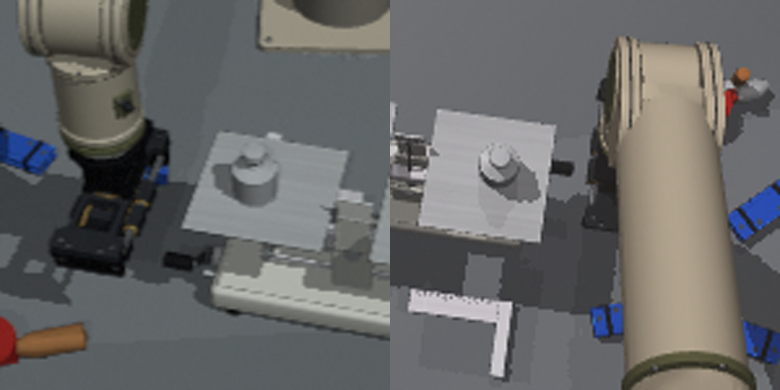

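Request:
{"method": "jog_arm", "body": {
  "commands": [
    {"translation": [2,10,0],"twist": 0},
    {"translation": [2,10,0],"twist": 0},
    {"translation": [2,8,0],"twist": 0},
    {"translation": [1,5,0],"twist": 0},
    {"translation": [0,0,0],"twist": 0},
    {"translation": [0,0,0],"twist": 0}
  ]
}}

```text
time: 19.2
ee_pos: [0.5472, -0.2207, 0.0606]
eef_rot: [0.704, -0.069, 0.069, -0.704]
ft_force: [-0.1, -0.7, -0.8]
width: 0.0007
```

```bash
python3 st.py
```

```text
19.2 p [ 0.5472 -0.2207  0.0606] jaw -0.195 app [-0. -0. -1.] j [ 0.83  0.48 -0.65  1.7   0.33  1.07 -0.12] f [-0.1 -0.7 -0.8] w 0.000698012895704571
balance xy 0.0467 -0.2273
f bal 0.1 -0.7
```

Request:
{"method": "jog_arm", "body": {
  "commands": [
    {"translation": [0.2,1,0],"twist": 0},
    {"translation": [0.2,1,0],"twist": 0},
    {"translation": [0,0,0],"twist": 0}
  ]
}}

```text
time: 19.5
ee_pos: [0.5476, -0.2186, 0.0606]
eef_rot: [-0.704, 0.069, -0.069, 0.704]
ft_force: [-0.1, -0.1, -0.9]
width: 0.0004
```

```bash
python3 st.py
```

```text
19.5 p [ 0.5476 -0.2186  0.0606] jaw -0.1952 app [ 0.  0. -1.] j [ 0.83  0.48 -0.65  1.71  0.33  1.07 -0.13] f [-0.1 -0.1 -0.9] w 0.00042904378064614933
balance xy 0.0467 -0.2252
f bal -0.1 -0.1
```

Request:
{"method": "jog_arm", "body": {
  "commands": [
    {"translation": [0.2,1,0],"twist": 0},
    {"translation": [0.2,1,0],"twist": 0},
    {"translation": [0.2,1,0],"twist": 0},
    {"translation": [0,0,0],"twist": 0},
    {"translation": [0,0,0],"twist": 0}
  ]
}}

```text
time: 20.0
ee_pos: [0.5482, -0.2155, 0.0606]
eef_rot: [0.704, -0.069, 0.069, -0.704]
ft_force: [0.2, -0.6, -0.6]
width: 0.0006
```

```bash
python3 st.py
```

```text
20.0 p [ 0.5482 -0.2155  0.0606] jaw -0.1949 app [ 0. -0. -1.] j [ 0.82  0.48 -0.65  1.71  0.33  1.07 -0.13] f [ 0.2 -0.6 -0.6] w 0.0006463710337668747
balance xy 0.0468 -0.2221
f bal 0.3 -0.6
```

Request:
{"method": "jog_arm", "body": {
  "commands": [
    {"translation": [0.2,1,0],"twist": 0},
    {"translation": [0.2,1,0],"twist": 0},
    {"translation": [0,0,0],"twist": 0},
    {"translation": [0,0,0],"twist": 0}
  ]
}}

```text
time: 20.4
ee_pos: [0.5486, -0.2138, 0.0606]
eef_rot: [0.704, -0.069, 0.069, -0.704]
ft_force: [-0.4, -1.8, -0.1]
width: 0.0006
```

```bash
python3 st.py
```

```text
20.4 p [ 0.5486 -0.2138  0.0606] jaw -0.1952 app [ 0. -0. -1.] j [ 0.82  0.48 -0.66  1.71  0.33  1.07 -0.14] f [-0.4 -1.8 -0.1] w 0.0005929252082242269
balance xy 0.0468 -0.2203
f bal -0.1 -1.9
```

Request:
{"method": "jog_arm", "body": {
  "commands": [
    {"translation": [0.2,1,0],"twist": 0},
    {"translation": [0,0,0],"twist": 0},
    {"translation": [0,0,0],"twist": 0}
  ]
}}

```text
time: 20.7
ee_pos: [0.5486, -0.2137, 0.0606]
eef_rot: [0.704, -0.069, 0.069, -0.703]
ft_force: [-0.2, -5.8, -0.8]
width: 0.0004
```

```bash
python3 st.py; python3 - <<'E'
from h import *
snap('scene','l.png')
a=cv2.imread('pics/l.png')[130:280,200:350];cv2.imwrite('pics/l2.png',np.hstack([cv2.resize(a,None,fx=4,fy=4,interpolation=2) for a in(a,)]))
E
```

```text
20.7 p [ 0.5486 -0.2137  0.0606] jaw -0.196 app [-0.    -0.001 -1.   ] j [ 0.82  0.48 -0.66  1.71  0.33  1.07 -0.14] f [-0.2 -5.8 -0.8] w 0.0004361045058551729
balance xy 0.0467 -0.2202
f bal 0.9 -5.7
```

View pics/l2.png

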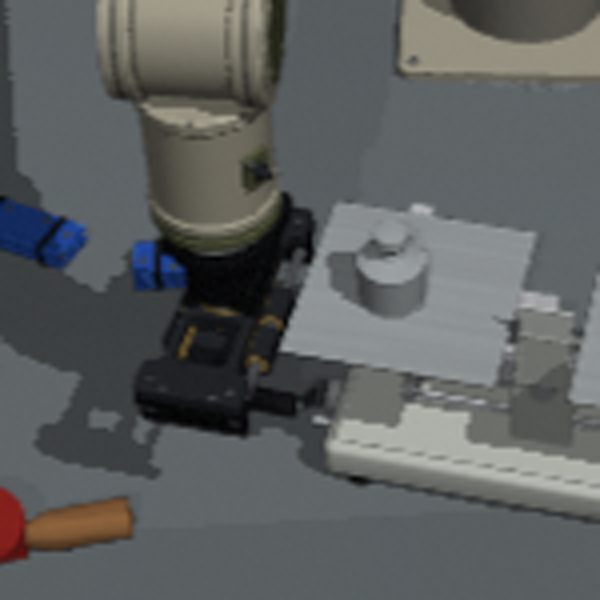

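Request:
{"method": "jog_arm", "body": {
  "commands": [
    {"translation": [-1,-5,0],"twist": 0},
    {"translation": [-1.3,-6.8,0],"twist": 0},
    {"translation": [0,0,-5],"twist": 0},
    {"translation": [0,0,-5],"twist": 0},
    {"translation": [0,0,0],"twist": 0},
    {"translation": [0,0,0],"twist": 0}
  ],
  "grip": 0.6
}}

```text
time: 21.35
ee_pos: [0.5464, -0.2238, 0.0503]
eef_rot: [-0.704, 0.069, -0.069, 0.704]
ft_force: [-0.3, 0.6, -0.3]
width: 0.0332
```

```bash
python3 st.py
```

```text
21.35 p [ 0.5464 -0.2238  0.0503] jaw -0.1945 app [-0.     0.001 -1.   ] j [ 0.83  0.5  -0.65  1.71  0.34  1.05 -0.12] f [-0.3  0.6 -0.3] w 0.03318423578690441
balance xy 0.0466 -0.2306
f bal -0.5 0.5
```

Request:
{"method": "jog_arm", "body": {
  "commands": [
    {"translation": [1.2,5,0],"twist": 0},
    {"translation": [1,4,0],"twist": 0},
    {"translation": [0.6,3,0],"twist": 0},
    {"translation": [0.4,2,0],"twist": 0},
    {"translation": [0,0,0],"twist": 0},
    {"translation": [0,0,0],"twist": 0}
  ]
}}

```text
time: 21.95
ee_pos: [0.5497, -0.2104, 0.0506]
eef_rot: [0.704, -0.069, 0.069, -0.704]
ft_force: [0.8, -0.1, -0.5]
width: 0.0348
```

```bash
python3 st.py; python3 - <<'E'
from h import *
snap('scene','n.png');snap('top','n2.png')
a=cv2.imread('pics/n.png')[130:280,200:350];b=cv2.imread('pics/n2.png')[130:280,290:440];cv2.imwrite('pics/n3.png',np.hstack([cv2.resize(a,None,fx=2.6,fy=2.6,interpolation=2) for a in(a,b)]))
E
```

```text
21.95 p [ 0.5497 -0.2104  0.0506] jaw -0.195 app [ 0. -0. -1.] j [ 0.81  0.49 -0.65  1.72  0.34  1.05 -0.15] f [ 0.8 -0.1 -0.5] w 0.03478744357922218
balance xy 0.0472 -0.2168
f bal 0.8 0.1
```

View pics/n3.png

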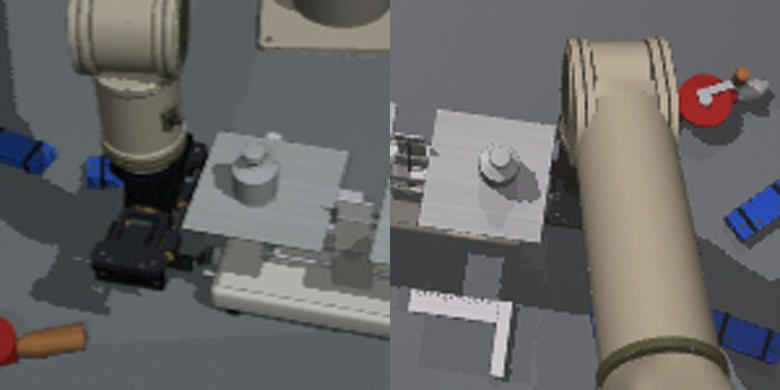

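Request:
{"method": "jog_arm", "body": {
  "commands": [
    {"translation": [-2.7,1.3,0],"twist": 0},
    {"translation": [-2.9,0.6,0],"twist": 0},
    {"translation": [-2.9,0.6,0],"twist": 0},
    {"translation": [-2.9,0.6,2],"twist": 0},
    {"translation": [-2.9,0.6,3],"twist": 0},
    {"translation": [-2.9,0.6,2.6],"twist": 0},
    {"translation": [0,0,0],"twist": 0}
  ]
}}

```text
time: 22.75
ee_pos: [0.5343, -0.2065, 0.0599]
eef_rot: [0.704, -0.067, 0.071, -0.703]
ft_force: [5.0, -0.9, 4.0]
width: 0.0349
```

```bash
python3 st.py; python3 - <<'E'
from h import *
snap('scene','o.png');
a=cv2.imread('pics/o.png')[150:270,220:380];cv2.imwrite('pics/o3.png',np.hstack([cv2.resize(a,None,fx=4.5,fy=4.5,interpolation=2) for a in(a,)]))
E
```

```text
22.75 p [ 0.5343 -0.2065  0.0599] jaw -0.1952 app [ 0.005 -0.001 -1.   ] j [ 0.84  0.45 -0.67  1.76  0.31  1.04 -0.14] f [ 5.  -0.9  4. ] w 0.03492187024444255
balance xy 0.0313 -0.2159
f bal 5.1 0.1
```

View pics/o3.png

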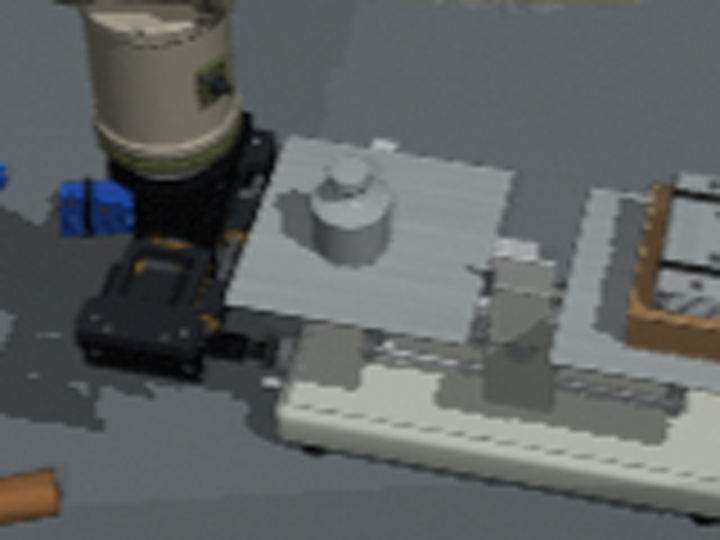

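Request:
{"method": "jog_arm", "body": {
  "commands": [
    {"translation": [-2.9,0.57,2.2],"twist": 0},
    {"translation": [-2.9,0.57,2],"twist": 0},
    {"translation": [-2.9,0.57,1.8],"twist": 0},
    {"translation": [-2.9,0.57,1.5],"twist": 0},
    {"translation": [-2.9,0.57,1.3],"twist": 0},
    {"translation": [-2.9,0.57,1.2],"twist": 0},
    {"translation": [-2.9,0.57,1],"twist": 0},
    {"translation": [-2.9,0.57,0.8],"twist": 0},
    {"translation": [-2.9,0.57,0.6],"twist": 0},
    {"translation": [-2.9,0.57,0.5],"twist": 0},
    {"translation": [-2.9,0.57,0.3],"twist": 0},
    {"translation": [-2.9,0.57,0.1],"twist": 0}
  ]
}}

```text
time: 24.0
ee_pos: [0.4972, -0.1991, 0.0713]
eef_rot: [-0.704, 0.069, -0.069, 0.704]
ft_force: [2.8, -0.3, 1.2]
width: 0.035
```

```bash
python3 st.py
```

```text
24.0 p [ 0.4972 -0.1991  0.0713] jaw -0.195 app [-0.001  0.    -1.   ] j [ 0.89  0.36 -0.69  1.84  0.26  1.04 -0.1 ] f [ 2.8 -0.3  1.2] w 0.03501606460007526
balance xy -0.0065 -0.2158
f bal 2.8 0.2
```

Request:
{"method": "jog_arm", "body": {
  "commands": [
    {"translation": [-2.9,0.57,0],"twist": 0},
    {"translation": [-2.9,0.57,-0.2],"twist": 0},
    {"translation": [-2.9,0.57,-0.3],"twist": 0},
    {"translation": [-2.9,0.57,-0.5],"twist": 0},
    {"translation": [-2.9,0.57,-0.7],"twist": 0},
    {"translation": [-2.9,0.57,-0.8],"twist": 0},
    {"translation": [-2.9,0.57,-1],"twist": 0},
    {"translation": [-2.9,0.57,-1.2],"twist": 0},
    {"translation": [-2.9,0.57,-1.4],"twist": 0},
    {"translation": [-2.9,0.57,-1.6],"twist": 0},
    {"translation": [-2.9,0.57,-1.8],"twist": 0},
    {"translation": [-2.9,0.57,-2],"twist": 0},
    {"translation": [-2.9,0.57,-2.2],"twist": 0},
    {"translation": [-2.9,0.57,-2.5],"twist": 0}
  ]
}}

```text
time: 25.4
ee_pos: [0.4569, -0.1912, 0.0551]
eef_rot: [-0.704, 0.069, -0.069, 0.704]
ft_force: [0.3, -0.8, 1.9]
width: 0.035
```

```bash
python3 st.py
```

```text
25.4 p [ 0.4569 -0.1912  0.0551] jaw -0.195 app [ 0. -0. -1.] j [ 0.93  0.3  -0.7   1.95  0.23  0.97 -0.07] f [ 0.3 -0.8  1.9] w 0.03503309880066296
balance xy -0.0476 -0.2159
f bal 0.4 -0.7
```

Request:
{"method": "jog_arm", "body": {
  "commands": [
    {"translation": [-2.9,0.57,-2],"twist": 0},
    {"translation": [-2.9,0.57,-2],"twist": 0},
    {"translation": [-2,0.4,-1],"twist": 0},
    {"translation": [-1,0.2,0],"twist": 0},
    {"translation": [0,0,0],"twist": 0}
  ]
}}

```text
time: 25.9
ee_pos: [0.4495, -0.1895, 0.0502]
eef_rot: [-0.704, 0.068, -0.07, 0.704]
ft_force: [10.7, -3.2, -6.6]
width: 0.035
```

```bash
python3 st.py; python3 - <<'E'
from h import *
snap('scene','p.png');
a=cv2.imread('pics/p.png')[150:270,220:420];cv2.imwrite('pics/p3.png',np.hstack([cv2.resize(a,None,fx=4,fy=4,interpolation=2) for a in(a,)]))
E
```

```text
25.9 p [ 0.4495 -0.1895  0.0502] jaw -0.1948 app [ 0.003 -0.    -1.   ] j [ 0.94  0.29 -0.7   1.97  0.23  0.95 -0.07] f [10.7 -3.2 -6.6] w 0.03501778165396186
balance xy -0.0551 -0.2157
f bal 11.1 -1.1
```

View pics/p3.png

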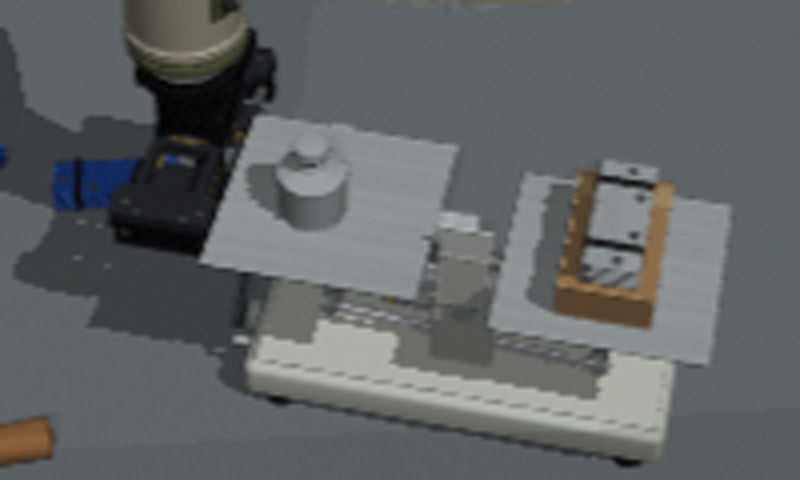

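Request:
{"method": "jog_arm", "body": {
  "commands": [
    {"translation": [-1,0.2,0],"twist": 0},
    {"translation": [-1,0.2,0],"twist": 0},
    {"translation": [0,0,0],"twist": 0},
    {"translation": [0,0,0],"twist": 0}
  ]
}}

```text
time: 26.35
ee_pos: [0.4489, -0.1893, 0.0504]
eef_rot: [-0.704, 0.067, -0.071, 0.704]
ft_force: [17.3, -3.2, -15.2]
width: 0.035
```

```bash
python3 st.py
```

```text
26.35 p [ 0.4489 -0.1893  0.0504] jaw -0.1947 app [ 0.006 -0.    -1.   ] j [ 0.95  0.28 -0.71  1.98  0.22  0.95 -0.06] f [ 17.3  -3.2 -15.2] w 0.03499213516280183
balance xy -0.0558 -0.2156
f bal 17.6 0.2
```

Request:
{"method": "jog_arm", "body": {
  "commands": [
    {"translation": [4,-0.8,0],"twist": 0},
    {"translation": [3,-0.6,0],"twist": 0},
    {"translation": [3,-0.6,0],"twist": 0},
    {"translation": [0,0,0],"twist": 0}
  ]
}}

```text
time: 26.75
ee_pos: [0.4562, -0.191, 0.0501]
eef_rot: [-0.704, 0.069, -0.069, 0.704]
ft_force: [0.3, -0.2, 0.4]
width: 0.0347
```

```bash
python3 st.py
```

```text
26.75 p [ 0.4562 -0.191   0.0501] jaw -0.195 app [-0.001  0.    -1.   ] j [ 0.93  0.3  -0.7   1.96  0.24  0.96 -0.08] f [ 0.3 -0.2  0.4] w 0.03467823538249788
balance xy -0.0483 -0.2159
f bal 0.3 -0.2
```

Free of the lever; withdraw to the right and wait two seconds.

Request:
{"method": "jog_arm", "body": {
  "commands": [
    {"translation": [-2,-10,0],"twist": 0},
    {"translation": [-4,-20,0],"twist": 0},
    {"translation": [-4,-20,0],"twist": 0},
    {"translation": [0,0,0],"twist": 0}
  ]
}}

```text
time: 27.15
ee_pos: [0.4448, -0.2447, 0.0501]
eef_rot: [0.704, -0.071, 0.07, -0.703]
ft_force: [-0.4, -0.4, 0.2]
width: 0.0348
```

```bash
python3 st.py; python3 - <<'E'
from h import *
snap('scene','q.png');snap('top','q2.png')
a=cv2.imread('pics/q.png')[150:270,220:420];b=cv2.imread('pics/q2.png')[150:270,220:420];cv2.imwrite('pics/q3.png',np.vstack([cv2.resize(a,None,fx=2.5,fy=2.5,interpolation=2) for a in(a,b)]))
E
```

```text
27.15 p [ 0.4448 -0.2447  0.0501] jaw -0.1994 app [-0.001 -0.001 -1.   ] j [ 1.    0.33 -0.66  1.92  0.24  0.97  0.02] f [-0.4 -0.4  0.2] w 0.034813375670011644
balance xy -0.049 -0.2708
f bal -0.3 -0.4
```

View pics/q3.png

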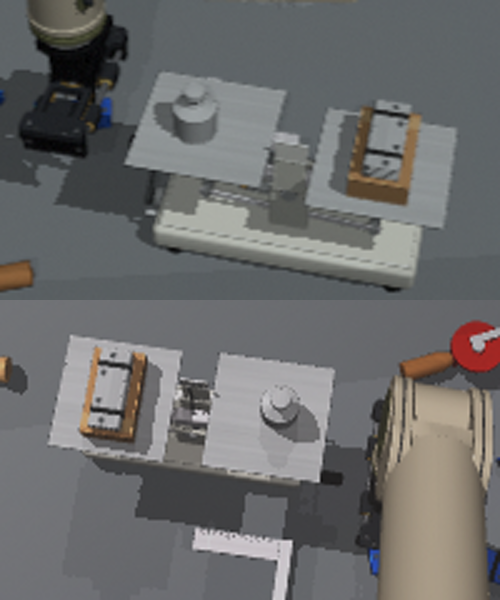

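Request:
{"method": "jog_arm", "body": {
  "commands": [
    {"translation": [0,0,0],"twist": 0},
    {"translation": [0,0,0],"twist": 0},
    {"translation": [0,0,0],"twist": 0},
    {"translation": [0,0,0],"twist": 0},
    {"translation": [0,0,0],"twist": 0},
    {"translation": [0,0,0],"twist": 0},
    {"translation": [0,0,0],"twist": 0},
    {"translation": [0,0,0],"twist": 0},
    {"translation": [0,0,0],"twist": 0},
    {"translation": [0,0,0],"twist": 0},
    {"translation": [0,0,0],"twist": 0},
    {"translation": [0,0,0],"twist": 0},
    {"translation": [0,0,0],"twist": 0}
  ]
}}

```text
time: 28.55
ee_pos: [0.4463, -0.2411, 0.0503]
eef_rot: [-0.704, 0.069, -0.069, 0.704]
ft_force: [0.8, 0.2, 0.1]
width: 0.0348
```

```bash
python3 st.py
```

```text
28.55 p [ 0.4463 -0.2411  0.0503] jaw -0.195 app [ 0. -0. -1.] j [ 1.    0.32 -0.67  1.93  0.24  0.97  0.02] f [0.8 0.2 0.1] w 0.03476503293132097
balance xy -0.0483 -0.2669
f bal 0.7 0.3
```

Request:
{"method": "jog_arm", "body": {
  "commands": [
    {"translation": [2.8,14,0],"twist": 0},
    {"translation": [2.6,13,0],"twist": 0},
    {"translation": [1.9,9,0],"twist": 0},
    {"translation": [1.2,6,0],"twist": 0},
    {"translation": [0.8,4,0],"twist": 0},
    {"translation": [0.4,2,0],"twist": 0},
    {"translation": [0.2,2,0],"twist": 0},
    {"translation": [0,0,0],"twist": 0}
  ]
}}

```text
time: 29.35
ee_pos: [0.4562, -0.1911, 0.0503]
eef_rot: [-0.704, 0.069, -0.069, 0.704]
ft_force: [0.2, 0.1, -0.4]
width: 0.0349
```

```bash
python3 st.py
```

```text
29.35 p [ 0.4562 -0.1911  0.0503] jaw -0.1952 app [ 0.  0. -1.] j [ 0.93  0.3  -0.7   1.96  0.24  0.96 -0.08] f [ 0.2  0.1 -0.4] w 0.034867523136136204
balance xy -0.0483 -0.216
f bal 0.2 0.1
```

Request:
{"method": "jog_arm", "body": {
  "commands": [
    {"translation": [2.9,-0.57,0],"twist": 0},
    {"translation": [2.9,-0.57,0],"twist": 0},
    {"translation": [2.9,-0.57,0],"twist": 0},
    {"translation": [2.9,-0.57,1],"twist": 0},
    {"translation": [2.9,-0.57,2],"twist": 0},
    {"translation": [2.9,-0.57,2.5],"twist": 0},
    {"translation": [2.9,-0.57,2.5],"twist": 0},
    {"translation": [0,0,0],"twist": 0}
  ]
}}

```text
time: 30.15
ee_pos: [0.4739, -0.1949, 0.0579]
eef_rot: [-0.704, 0.071, -0.067, 0.704]
ft_force: [-14.2, 1.3, 10.9]
width: 0.0353
```

```bash
python3 st.py
```

```text
30.15 p [ 0.4739 -0.1949  0.0579] jaw -0.1954 app [-0.006  0.001 -1.   ] j [ 0.91  0.33 -0.69  1.9   0.25  1.   -0.09] f [-14.2   1.3  10.9] w 0.03534892424912862
balance xy -0.0302 -0.2163
f bal -14.2 -1.5
```

Request:
{"method": "jog_arm", "body": {
  "commands": [
    {"translation": [2.5,-0.5,3],"twist": 0},
    {"translation": [2.5,-0.5,2.5],"twist": 0},
    {"translation": [2.5,-0.5,2],"twist": 0},
    {"translation": [2.5,-0.5,1.6],"twist": 0},
    {"translation": [0,0,0],"twist": 0}
  ]
}}

```text
time: 30.65
ee_pos: [0.4857, -0.1972, 0.0675]
eef_rot: [0.704, -0.07, 0.068, -0.704]
ft_force: [-6.2, -0.1, 4.4]
width: 0.0351
```

```bash
python3 st.py; python3 - <<'E'
from h import *
snap('scene','r.png')
a=cv2.imread('pics/r.png')[150:270,220:420];cv2.imwrite('pics/r3.png',np.vstack([cv2.resize(a,None,fx=4,fy=4,interpolation=2) for a in(a,)]))
E
```

```text
30.65 p [ 0.4857 -0.1972  0.0675] jaw -0.1952 app [-0.002 -0.    -1.   ] j [ 0.9   0.34 -0.69  1.87  0.26  1.02 -0.09] f [-6.2 -0.1  4.4] w 0.035128691001275816
balance xy -0.0181 -0.2162
f bal -6.1 -1.3
```

View pics/r3.png

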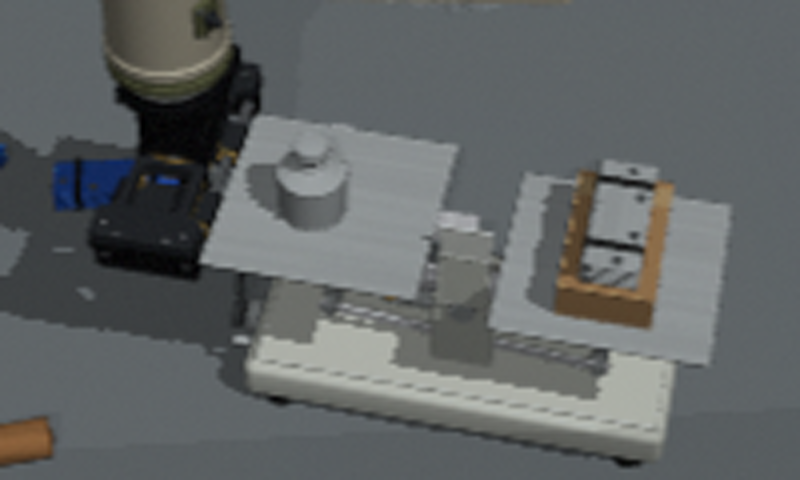

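```bash
python3 - <<'E'
import cv2,numpy as np
r=[]
for f in('pics/d.png','pics/q.png','pics/r.png'):
    a=cv2.imread(f)[205:255,265:325]; a=cv2.resize(a,None,fx=4.4,fy=8,interpolation=0); a=np.clip(a.astype(float)*1.7,0,255).astype(np.uint8); r.append(a)
cv2.imwrite('pics/cmp.png',np.hstack(r))
E
```

```text
(no output)
```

View pics/cmp.png

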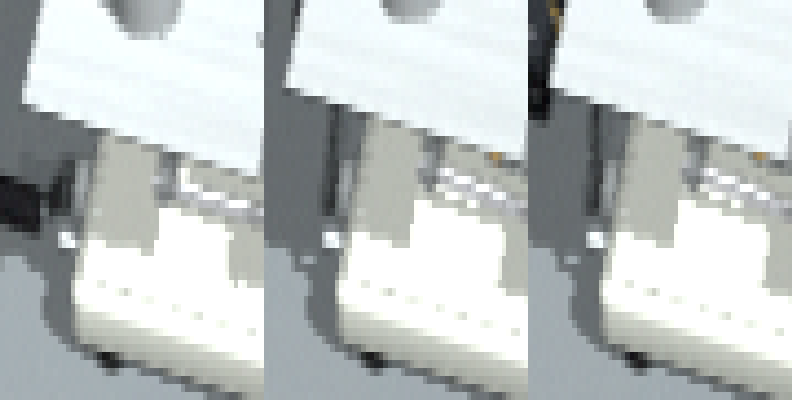

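```bash
python3 - <<'E'
import cv2,numpy as np
g=lambda f:cv2.cvtColor(cv2.imread(f'pics/{f}.png'),cv2.COLOR_BGR2GRAY).astype(np.float32)
D=g('d')
for f in('i','o','p','q','r'):
    I=g(f)
    print(f,'weight',[round(x,2) for x in cv2.phaseCorrelate(D[183:215,283:312].copy(),I[183:215,283:312].copy(),cv2.createHanningWindow((29,32),5))[0]],
     'order vs i',[round(x,2) for x in cv2.phaseCorrelate(g('i')[185:235,355:395].copy(),I[185:235,355:395].copy(),cv2.createHanningWindow((40,50),5))[0]])
E
```

```text
i weight [0.09, -0.41] order vs i [0.0, 0.0]
o weight [0.02, -0.11] order vs i [-0.01, 0.1]
p weight [0.09, -2.27] order vs i [-0.54, 2.01]
q weight [0.16, -2.28] order vs i [-0.56, 2.0]
r weight [0.06, -2.29] order vs i [-0.59, 1.98]
```

```bash
python3 - <<'E'
from h import *
snap('top','s.png');snap('scene','s2.png')
a=cv2.imread('pics/s.png')[170:240,310:390];b=cv2.imread('pics/q2.png')[170:240,310:390];c=cv2.imread('pics/s2.png')[180:250,240:320]
r=np.hstack([cv2.resize(a,None,fx=3.3,fy=5,interpolation=0) for a in(a,b,c)]); cv2.imwrite('pics/s3.png',np.clip(r*1.6,0,255).astype(np.uint8))
E
python3 st.py
```

```text
30.8 p [ 0.4857 -0.1972  0.0673] jaw -0.1952 app [-0.002  0.    -1.   ] j [ 0.9   0.34 -0.69  1.87  0.26  1.02 -0.09] f [-5.7  0.1  4.2] w 0.03532876057671262
balance xy -0.0182 -0.2162
f bal -5.6 -1.0
```

View pics/s3.png

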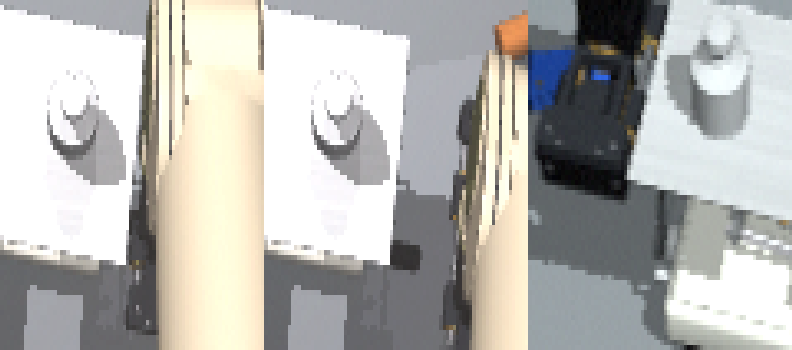

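Request:
{"method": "jog_arm", "body": {
  "commands": [
    {"translation": [2.5,-0.5,1.2],"twist": 0},
    {"translation": [2.5,-0.5,1],"twist": 0},
    {"translation": [2.5,-0.5,0.8],"twist": 0},
    {"translation": [2.5,-0.5,0.6],"twist": 0},
    {"translation": [2.5,-0.5,0.4],"twist": 0}
  ]
}}

```text
time: 31.3
ee_pos: [0.4988, -0.1997, 0.0714]
eef_rot: [0.704, -0.069, 0.069, -0.704]
ft_force: [-4.0, 0.2, 3.4]
width: 0.0349
```

```bash
cat > chk.py <<'E'
import sys
from h import *
n=sys.argv[1]; snap('scene',n+'.png')
g=lambda f:cv2.cvtColor(cv2.imread(f'pics/{f}.png'),cv2.COLOR_BGR2GRAY).astype(np.float32)
D=g('i');I=g(n)
W=lambda a:cv2.createHanningWindow((a.shape[1],a.shape[0]),5)
for l,s in(('weight',np.s_[183:215,283:312]),('order',np.s_[185:235,355:395])):
    a=D[s].copy();print(l,[round(x,2) for x in cv2.phaseCorrelate(a,I[s].copy(),W(a))[0]])
a=cv2.imread(f'pics/{n}.png')[180:260,220:320];cv2.imwrite(f'pics/{n}z.png',np.clip(cv2.resize(a,None,fx=6,fy=6,interpolation=2)*1.5,0,255).astype(np.uint8))
E
python3 st.py; python3 chk.py t
```

```text
31.3 p [ 0.4988 -0.1997  0.0714] jaw -0.1952 app [-0.001 -0.    -1.   ] j [ 0.89  0.36 -0.69  1.83  0.27  1.04 -0.1 ] f [-4.   0.2  3.4] w 0.03488041112384572
balance xy -0.0049 -0.2161
f bal -4.0 -0.6
weight [-0.03, -1.52]
order [-0.3, 1.93]
```

View pics/tz.png

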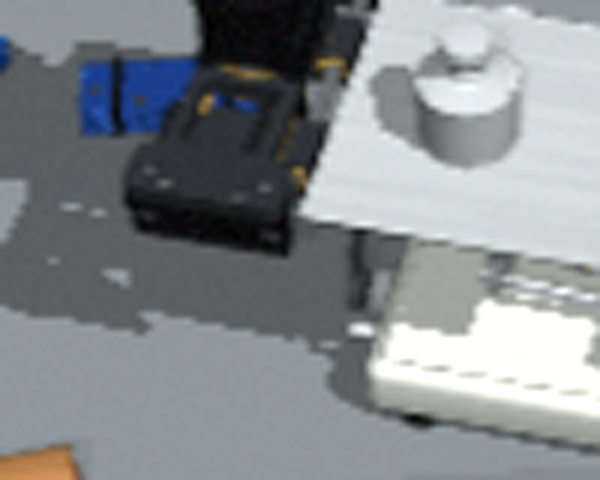

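Request:
{"method": "jog_arm", "body": {
  "commands": [
    {"translation": [2.9,-0.57,0.4],"twist": 0},
    {"translation": [2.9,-0.57,0.2],"twist": 0},
    {"translation": [2.9,-0.57,0],"twist": 0},
    {"translation": [2.9,-0.57,0],"twist": 0},
    {"translation": [2.9,-0.57,0],"twist": 0},
    {"translation": [2.9,-0.57,-0.2],"twist": 0},
    {"translation": [2.9,-0.57,-0.3],"twist": 0},
    {"translation": [2.9,-0.57,-0.5],"twist": 0},
    {"translation": [2.9,-0.57,-0.7],"twist": 0},
    {"translation": [2.9,-0.57,-0.8],"twist": 0}
  ]
}}

```text
time: 32.35
ee_pos: [0.5283, -0.2053, 0.0694]
eef_rot: [-0.704, 0.069, -0.069, 0.704]
ft_force: [-2.6, 0.5, 2.2]
width: 0.0351
```

```bash
python3 st.py; python3 chk.py u
```

```text
32.35 p [ 0.5283 -0.2053  0.0694] jaw -0.195 app [ 0.  0. -1.] j [ 0.85  0.43 -0.67  1.76  0.3   1.06 -0.13] f [-2.6  0.5  2.2] w 0.03507835108391782
balance xy 0.0252 -0.2159
f bal -2.6 -0.0
weight [-0.01, -0.89]
order [0.04, 0.91]
```

Request:
{"method": "jog_arm", "body": {
  "commands": [
    {"translation": [2.9,-0.57,-1],"twist": 0},
    {"translation": [2.9,-0.57,-1.2],"twist": 0},
    {"translation": [2.9,-0.57,-1.4],"twist": 0},
    {"translation": [2.9,-0.57,-1.6],"twist": 0},
    {"translation": [2.9,-0.57,-1.8],"twist": 0},
    {"translation": [2.9,-0.57,-2],"twist": 0},
    {"translation": [2.9,-0.57,-2.2],"twist": 0},
    {"translation": [2.9,-0.57,-2.5],"twist": 0},
    {"translation": [2.9,-0.57,-2.5],"twist": 0},
    {"translation": [2,-0.4,-2],"twist": 0},
    {"translation": [1,-0.2,0],"twist": 0},
    {"translation": [0,0,0],"twist": 0}
  ]
}}

```text
time: 33.6
ee_pos: [0.5568, -0.2109, 0.0509]
eef_rot: [-0.704, 0.069, -0.069, 0.704]
ft_force: [-2.2, 0.5, -1.5]
width: 0.0348
```

```bash
python3 st.py; python3 chk.py v
```

```text
33.6 p [ 0.5568 -0.2109  0.0509] jaw -0.195 app [-0.001  0.    -1.   ] j [ 0.8   0.51 -0.65  1.7   0.34  1.06 -0.15] f [-2.2  0.5 -1.5] w 0.034751536053225125
balance xy 0.0543 -0.2159
f bal -2.3 0.0
weight [-0.02, -0.13]
order [-0.15, 0.04]
```

View pics/vz.png

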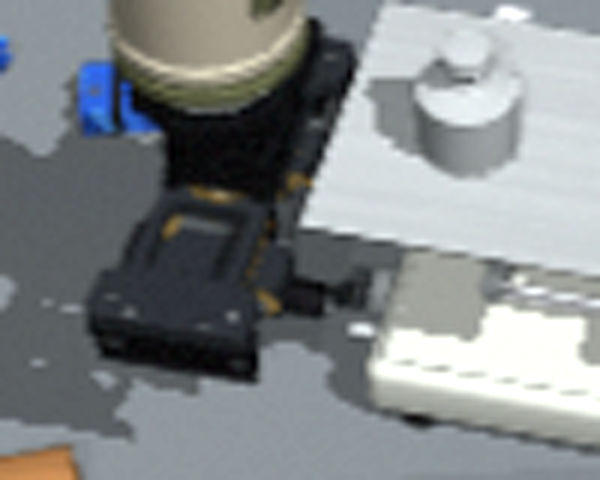

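Push on to the hard stop.

Request:
{"method": "jog_arm", "body": {
  "commands": [
    {"translation": [1.5,-0.3,0],"twist": 0},
    {"translation": [1.5,-0.3,0],"twist": 0},
    {"translation": [1,-0.2,0],"twist": 0},
    {"translation": [1,-0.2,0],"twist": 0},
    {"translation": [0,0,0],"twist": 0}
  ]
}}

```text
time: 34.15
ee_pos: [0.5593, -0.2113, 0.0493]
eef_rot: [-0.703, 0.071, -0.067, 0.704]
ft_force: [-8.8, 1.9, -6.3]
width: 0.0348
```

```bash
python3 st.py; python3 chk.py x
```

```text
34.15 p [ 0.5593 -0.2113  0.0493] jaw -0.1948 app [-0.006  0.002 -1.   ] j [ 0.79  0.52 -0.65  1.68  0.35  1.06 -0.16] f [-8.8  1.9 -6.3] w 0.03482799026118767
balance xy 0.0568 -0.2158
f bal -9.0 0.2
weight [0.04, -0.07]
order [0.03, -0.06]
```

Request:
{"method": "jog_arm", "body": {
  "commands": [
    {"translation": [1,-0.2,0],"twist": 0},
    {"translation": [1,-0.2,0],"twist": 0},
    {"translation": [0.5,-0.1,0],"twist": 0},
    {"translation": [0,0,0],"twist": 0},
    {"translation": [0,0,0],"twist": 0}
  ]
}}

```text
time: 34.7
ee_pos: [0.5604, -0.2116, 0.0485]
eef_rot: [-0.703, 0.072, -0.066, 0.704]
ft_force: [-12.0, 3.6, -9.5]
width: 0.0347
```

```bash
python3 st.py
```

```text
34.7 p [ 0.5604 -0.2116  0.0485] jaw -0.1949 app [-0.009  0.002 -1.   ] j [ 0.79  0.52 -0.64  1.68  0.35  1.07 -0.16] f [-12.    3.6  -9.5] w 0.03474787881387203
balance xy 0.0579 -0.2159
f bal -12.5 1.2
```

Request:
{"method": "jog_arm", "body": {
  "commands": [
    {"translation": [-4,0.8,0],"twist": 0},
    {"translation": [-4,0.8,0],"twist": 0},
    {"translation": [-3,0.6,0],"twist": 0},
    {"translation": [0,0,0],"twist": 0}
  ]
}}

```text
time: 35.1
ee_pos: [0.554, -0.2105, 0.0519]
eef_rot: [0.704, -0.068, 0.069, -0.704]
ft_force: [-0.5, 0.2, -0.4]
width: 0.0349
```

```bash
python3 st.py
```

```text
35.1 p [ 0.554  -0.2105  0.0519] jaw -0.1951 app [ 0.001 -0.001 -1.   ] j [ 0.81  0.5  -0.65  1.7   0.34  1.05 -0.15] f [-0.5  0.2 -0.4] w 0.03485164573278874
balance xy 0.0514 -0.216
f bal -0.5 0.1
```

Request:
{"method": "jog_arm", "body": {
  "commands": [
    {"translation": [-2,-10,0],"twist": 0},
    {"translation": [-4,-20,0],"twist": 0},
    {"translation": [-4,-20,0],"twist": 0},
    {"translation": [0,0,30],"twist": 0},
    {"translation": [0,0,45],"twist": 0},
    {"translation": [-5,-40,45],"twist": 0},
    {"translation": [-5,-40,45],"twist": 0},
    {"translation": [-5,-40,20],"twist": 0},
    {"translation": [0,0,0],"twist": 0},
    {"translation": [0,0,0],"twist": 0},
    {"translation": [0,0,0],"twist": 0}
  ]
}}

```text
time: 36.2
ee_pos: [0.5304, -0.3655, 0.22]
eef_rot: [-0.703, 0.069, -0.068, 0.704]
ft_force: [-0.4, 0.9, 0.7]
width: 0.0348
```

```bash
python3 st.py; python3 chk.py y; python3 - <<'E'
from h import *
c=snap('top','y2.png'); a=cv2.imread('pics/y.png')[150:270,200:420];b=cv2.imread('pics/y2.png')[150:270,200:420];cv2.imwrite('pics/y3.png',np.vstack([cv2.resize(a,None,fx=2.5,fy=2.5,interpolation=2) for a in(a,b)]))
g=lambda f:cv2.cvtColor(cv2.imread(f'pics/{f}.png'),cv2.COLOR_BGR2GRAY)
for f in('d','y'):
    I=g(f)[222:240,252:290]; ys,xs=np.where(I<40); print(f,len(xs),xs.mean()+252,ys.mean()+222)
E
```

```text
36.2 p [ 0.5304 -0.3655  0.22  ] jaw -0.1938 app [-0.     0.001 -1.   ] j [ 0.99  0.45 -0.63  1.38  0.26  1.4   0.17] f [-0.4  0.9  0.7] w 0.03483809471302381
balance xy 0.0583 -0.3727
f bal -0.5 0.8
weight [0.05, -0.06]
order [-0.01, -0.15]
d 92 270.75 229.65217391304347
y 96 271.0625 229.79166666666666
```

View pics/y3.png

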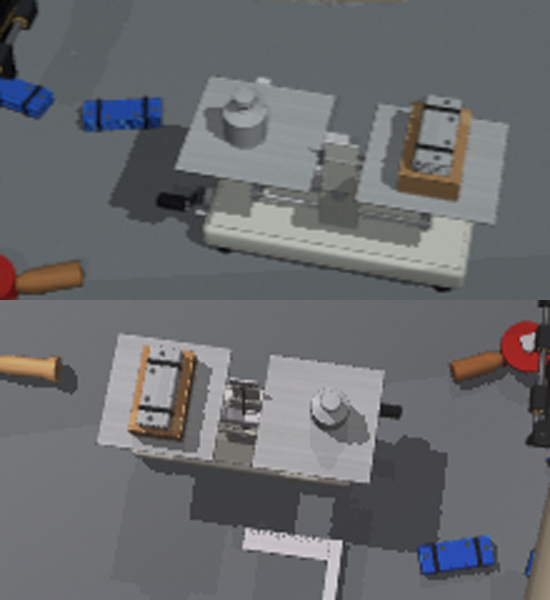

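```bash
python3 -c "
from bench import *
print(close_job())"
```

```text
the job is handed in; nothing more can be done
None
```

The check-weigh was done in the order asked and handed in at about 36 s. The hand-in gave no verdict.

**What I did:**
- With the beam arrested, I laid the carton in the middle of the left pan and the hinges on top of it, lengthwise.
- I eased the lever over to its stop, and the left pan came down. I held the hand off for about 2.5 s.
- I then eased the lever back to its stop and withdrew.

**Last checks:**
- **Beam:** the weight and the order were back within about 0.15 px of their arrested positions in the camera picture; the released shift was about 2 px.
- **Lever:** the grip was back where it started, to about 0.3 px, and the force rose at both end stops (17 N released, 12 N arrested).
- **Order:** the far edges of both pieces matched their intended place to a few mm. A hand-picked outline put the hinges 6 mm off lengthwise, because it included their end face, so I relied on the far edge and the release position.
- **Bystanders:** the weight and square looked undisturbed in the last pictures. I did not compare the drill or mallet numerically.
- **Touching:** the robot was clear of everything, with no contact force.

**What did not go as the task suggested:**
- The moves could not lean the gripper, so I worked the lever with the hand upright. The fingers overlapped the grip's end by about 4 mm, and I estimated 2 to 4 mm between the gripper body and the pan.
- On the return stroke the beam did not seem to follow at first, although the lever was being pushed. It began to rise about halfway and came up level. I put this down to the bridge dropping further than the beam's own stop.

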